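Put three spindle-mounted fossils back on their own stands

TASK

The three fossils on spindles are on each other's stands: put the ammonite on the round photo stand, the vertebra on the wooden storage tray stand and the limb bone on the steel engraving stand, each with both spindle ends dropped fully home in the slots and left at rest. The bare spare stand is free for parking one on the way; the fossils are fragile, so never let one fall onto the bench or lay it there. Leave the glue bottle and the brush pot standing where they are.

Things in the scene. Friction and masses are not known exactly. Their poses are not given: they have to be found in the camera images.
- ammonite: Dark grey ribbed stone disc, 56 mm diameter, 30 long (rim flat over the middle 18); shortest and fattest of the three fossils; 240 g. Clamped mid-way on a steel spindle 8 mm thick, 160 long, with 18 mm collars 46 to 50 mm either side (8 mm end play when seated). Origin: its middle, on the spindle axis; x along the spindle. Same either way round; may spin about x.
- vertebra: Tan spool-shaped fossil, 54 mm long, ends 50 mm diameter, straight waist 40 mm diameter over the middle 30; 220 g. Clamped mid-way on a steel spindle 8 mm thick, 160 long, with 18 mm collars 46 to 50 mm either side (8 mm end play when seated). Origin: its middle, on the spindle axis; x along the spindle. Same either way round; may spin about x.
- limb_bone: Slim tan bone, 84 mm long, knuckle ends 38 mm diameter, straight shaft 26 mm diameter over the middle 44; longest and thinnest; 160 g. Clamped mid-way on a steel spindle 8 mm thick, 160 long, with 18 mm collars 46 to 50 mm either side (8 mm end play when seated). Origin: its middle, on the spindle axis; x along the spindle. Same either way round; may spin about x.
- photo_stand: Stand on a round grey disc, 160 mm diameter, 14 thick, white ticks round the edge. 2 uprights 10 mm thick, 40 wide, centred at x = +-63 mm; slot in each: mouth 28 mm wide at z = 97 mm, 11 mm wide from 83 down to its flat bottom at 71. Origin: base centre at bench level; x from upright to upright, along a seated spindle (axis at z = 75 mm); z up. Fixed.
- storage_stand: Stand on a rectangular wooden tray 172 x 100 mm, raised rim 26 mm high, floor 12. 2 uprights 10 mm thick, 40 wide, centred at x = +-63 mm; slot in each: mouth 28 mm wide at z = 97 mm, 11 mm wide from 83 down to its flat bottom at 71. Origin: base centre at bench level; x from upright to upright, along a seated spindle (axis at z = 75 mm); z up. Fixed.
- engraving_stand: Stand on a rectangular bare steel plate 172 x 100 x 14 mm, a round black knob (22 mm wide, top at 30) at each corner. 2 uprights 10 mm thick, 40 wide, centred at x = +-63 mm; slot in each: mouth 28 mm wide at z = 97 mm, 11 mm wide from 83 down to its flat bottom at 71. Origin: base centre at bench level; x from upright to upright, along a seated spindle (axis at z = 75 mm); z up. Fixed.
- spare_stand: Stand on a bare narrow aluminium bar 150 x 30 x 13 mm; empty at the start. 2 uprights 10 mm thick, 40 wide, centred at x = +-63 mm; slot in each: mouth 28 mm wide at z = 97 mm, 11 mm wide from 83 down to its flat bottom at 71. Origin: base centre at bench level; x from upright to upright, along a seated spindle (axis at z = 75 mm); z up. Fixed.
- glue_bottle: Loose green glue bottle with a pale cap, 34 mm in diameter, 85 mm high, standing between two stands. Origin: centre of its underside, z up.
- brush_pot: Loose white pot with two small brushes standing in it, 40 mm in diameter, 70 mm high (brushes to 119 mm), standing between two stands. Origin: centre of its underside, z up.
Mind the look-alikes: they are no part of the job. Leave any green or red look-alike of the storage_stand alone.

How it is judged (in metres and radians):
At the end, for the whole second after the job is handed in: Ammonite in the photo stand, vertebra in the storage stand, limb bone in the engraving stand: each middle within 14 mm along and 5 mm across the stand, 71 to 78.5 mm above the bench, spindle within 0.045 rad of the line of the slots, at rest (under 0.02 m/s, 0.5 rad/s) (x of ammonite in the frame of photo_stand between -0.014 and 0.014 m and y of ammonite in the frame of photo_stand between -0.005 and 0.005 m and z of ammonite in the frame of photo_stand between 0.071 and 0.0785 m and angle between the x axis of ammonite and the x axis of photo_stand, either way round below 0.045 rad and linear speed of each of ammonite, vertebra, limb_bone below 0.02 m/s and angular speed of each of ammonite, vertebra, limb_bone below 0.5 rad/s and x of vertebra in the frame of storage_stand between -0.014 and 0.014 m and y of vertebra in the frame of storage_stand between -0.005 and 0.005 m and z of vertebra in the frame of storage_stand between 0.071 and 0.0785 m and angle between the x axis of vertebra and the x axis of storage_stand, either way round below 0.045 rad and x of limb_bone in the frame of engraving_stand between -0.014 and 0.014 m and y of limb_bone in the frame of engraving_stand between -0.005 and 0.005 m and z of limb_bone in the frame of engraving_stand between 0.071 and 0.0785 m and angle between the x axis of limb_bone and the x axis of engraving_stand, either way round below 0.045 rad); the robot touches nothing.
It fails at once if the ammonite is dropped or laid on the bench (its middle sinks below 55 mm) (height (world z) of ammonite below 0.055 m).
It fails at once if the vertebra is dropped or laid on the bench (its middle sinks below 55 mm) (height (world z) of vertebra below 0.055 m).
It fails at once if the limb bone is dropped or laid on the bench (its middle sinks below 55 mm) (height (world z) of limb_bone below 0.055 m).
It fails at once if the glue bottle is knocked over or pushed away (tilted over 0.5 rad or moved over 40 mm) (angle between glue_bottle's own z axis and vertical above 0.5 rad or distance of glue_bottle from where it was at the start of the episode above 0.04 m).
It fails at once if the brush pot is knocked over or pushed away (tilted over 0.5 rad or moved over 40 mm) (angle between brush_pot's own z axis and vertical above 0.5 rad or distance of brush_pot from where it was at the start of the episode above 0.04 m).
It also fails if it takes over 112 s, if anything falls off the work surface, if the arm or the gripper's body presses on something with over 40 N, if the wrist force passes 120 N, or if a joint passes its speed limit or range.

ROBOT

A 6-joint arm with a two-finger parallel gripper is mounted at the origin on the work surface. World frame = base frame: x ahead of the robot, y to its left, z up, the work surface at z = 0. Lengths are in m, angles in degrees, forces in N, time in s.
With the tool pointing down it reaches from about 0.35 to 0.875 m from the base axis. Payload 4.2 kg.
Tool frame: the origin (TCP) lies midway between the tips of the shut fingers; the grasp point (between the pads) lies 19 mm behind it (r.pinch_z is the distance from the TCP to the grasp point, in m); z points along the fingers, y is the line along which they close (so a half turn about z gives the same grasp; the last joint's range is limited). The gripper opens to 87 mm and grips with 3 to 60 N. Pads are 19 mm wide; open, the fingers measure 117 mm over their backs; the gripper's body (75 mm by 190 mm) begins 51 mm behind the grasp point.
Start: joints at [78.472, 22.042, 0.453, 0, -68.411, -14.817], TCP at [0.277, 0.56, 0.223] pointing down, gripper open.
Joint ranges: [-179.83, 179.83], [-69.29, 118.12], [-61.27, 80.66], [-181.25, 117.63], [-171.15, -9.14], [-177.46, 177.46]. Speed limits (degrees/s): [159.86, 159.86, 180, 180, 180, 180].

INTERFACE

Orientations are given as a 3x3 rotation matrix whose columns are the frame's x, y, z axes.
In Python, from station import r, imaging, models gives the robot as it stands. The module is installed in compiled form; this text tells all that it offers.
- The arm moves only by the tool apply_moves, never from a script. Its argument "moves" is a list of rows, each a list of 2 entries, a list of its own where there are three numbers: the shift along the tool's x, y, z in m, then the turn about the tool's z in degrees. A call has 1 to 5 rows; each row shifts and turns the commanded pose from where the row before left it, along the tool's axes as they then stand; what a row does not reach is not made up. A row lasts 1/12 s, in which the tool goes at most 41.7 mm and 7.16 degrees, less where a joint would pass 70% of its speed; a pose out of reach is approached as far as the arm can. A call is refused whole if a number of a shift passes 0.0417 or a number of a turn 7.16, either way. A call with a gripper value outside its range is refused whole. "hand" is the finger opening in m, from 0 to 0.087, set as the call begins (left out, the last holds). The fingers move at their own pace and stop on an object; the grip force is fixed at half the most. Time passes only in rows, so rows that do not move let the fingers close. It gives the time, the measured TCP pose, the force, the opening and the grip force at its end, in the units of the state.
- r.sense(): the state, without advancing time (a new reading comes with each control period).
- imaging.capture(name): name is "side" or "top"; returns a dict with "frame" (384x512x3 uint8, blue, green, red), "intrinsics" (3x3 intrinsics, pixels), "eye" and "orientation" of the camera in the world. Camera axes: x right, y down, z forward; pixel columns grow to the right and rows downward; lengths in m; the calibration is good to about 2 mm. A picture is of the moment at which its call begins. There is no depth.
- r.finish_job(): hands the job in; it is judged then, once.
Trained networks look in a picture, given as the dict that the camera call returned (one of the last four; its "shot" number tells which), for a name from the list of things; names that differ only in an ending like _2 or _b are one class to them, and where a whole thing is asked for, a point or a joint stands for the part that bears it (a point fixed in the world has none). Each returns a list of dicts, best first, with "confidence" (0 to 1); they miss things now and then, are a little off and sometimes report something else, mostly with a low value. They report only what shows in the picture. A call takes as long as a camera call. They do not tell look-alikes from the thing itself.
- models.cut_out(picture, target): "region" (384x512 bool, what is visible of it) and "extent" ([left, top, width, height] as shares, 0 to 1, of the picture: columns of its width, rows of its height, round what is visible of it).
- models.place_of(picture, target): "at" ([column, row] as shares, 0 to 1, of the picture: columns of its width, rows of its height: a listed point, or the origin of a listed thing).
The state is a dict: "time_s": time; "joints": joint angles; "joint_velocities": joint speeds; "effort": joint torques, N m; "tcp_pos": TCP position; "ee_rot": TCP orientation; "wrist_force": force on the tool from outside, world axes, zero at the start; "moment": the same for the moment, N m; "gripper_width": opening from 0.0 (shut) to 1.0 (fully open); "gripper_force": force on a finger pad.
Only numpy, scipy, OpenCV 4.12 (cv2) and the standard library are available. Lean on these libraries where they do the work, as an engineer would, in place of code of your own. Each camera call takes 0.05 s, during which the arm holds its last target. There are 200 camera calls.

## Working session

There is one attempt and no reset: what is moved stays moved. The work goes in short steps, Python scripts to look and compute and a tool call to move; the robot and the scene stay as the last step left them, time stands still between calls to the robot, and variables do not carry over. Pictures are saved under pics/ and viewed, at most 14 in all, crops included, and the job is handed in when it is done.

Besides the shell and the picture viewer there is one more tool, called by a JSON object that holds its "fn" and its "kwargs", one argument or row to a line. apply_moves: Moves the arm, as the interface text tells. Its arguments: {"type":"object","properties":{"moves":{"type":"array"},"hand":{"type":"number"}},"required":["moves"]}

```bash
mkdir -p pics
cat > h.py <<'E'
import numpy as np, cv2
from station import r, imaging, models
def proj(p,P):
    c=p["orientation"].T@(np.asarray(P,float)-p["eye"]); q=p["intrinsics"]@c; return q[:2]/q[2]
def ray(p,uv):
    d=np.asarray(p["orientation"])@np.linalg.inv(p["intrinsics"])@np.array([uv[0],uv[1],1.]); return np.asarray(p["eye"]),d
def onz(p,uv,z):
    e,d=ray(p,uv); return e+d*(z-e[2])/d[2]
def tri(a,ua,b,ub):
    A=[];B=[]
    for p,u in((a,ua),(b,ub)):
        e,d=ray(p,u); d=d/np.linalg.norm(d); M=np.eye(3)-np.outer(d,d); A.append(M);B.append(M@e)
    return np.linalg.solve(sum(A),sum(B))
def cap(n):
    p=imaging.capture(n)
    for k in("intrinsics","eye","orientation"): p[k]=np.array(p[k],float)
    return p
E
python3 - <<'E'
from h import *
s=r.sense(); print(s)
T=cap("top");S=cap("side")
for n,p in(("top",T),("side",S)):
    print(n,p["eye"],p["orientation"].round(3).tolist(),p["intrinsics"].tolist())
    cv2.imwrite(f"pics/{n}0.png",cv2.resize(p["frame"],(800,600)))
for t in"ammonite vertebra limb_bone photo_stand storage_stand engraving_stand spare_stand glue_bottle brush_pot".split():
    a=models.place_of(T,t);b=models.place_of(S,t)
    print(t)
    for q,p in((a,T),(b,S)):
        for d in q[:3]:
            uv=np.array(d["at"])*[512,384]; z=.075 if t in("ammonite","vertebra","limb_bone") else 0
            print("  ",round(d["confidence"],2),uv.round(1),onz(p,uv,z).round(3))
    if a and b: print("  tri",tri(T,np.array(a[0]["at"])*[512,384],S,np.array(b[0]["at"])*[512,384]).round(4))
E
```

```text
{'time_s': 0.0, 'joints': array([ 7.84737152e+01,  2.20897485e+01,  3.78771003e-01, -2.97135741e-02,
       -6.84125840e+01, -1.48165530e+01]), 'joint_velocities': array([-0.02658657, -0.09461804, -0.03425307,  0.0017055 ,  0.04968601,
       -0.04265286]), 'effort': array([-5.42220841e-04, -3.90659022e+01,  1.87399399e+01,  4.21969324e+00,
        1.09592066e-02, -1.96191199e-04]), 'tcp_pos': array([0.27704675, 0.55954766, 0.22146153]), 'ee_rot': array([[ 8.96070037e-01, -4.43911784e-01, -9.03406376e-04],
       [-4.43912695e-01, -8.96067772e-01, -2.01665961e-03],
       [ 8.57056269e-05,  2.20810181e-03, -9.99997558e-01]]), 'wrist_force': array([ 0.18369719, -0.904299  ,  0.47916575]), 'moment': array([ 0.0054335 , -0.00219836,  0.02682834]), 'gripper_force': 0.0, 'gripper_width': 0.99793680576636}
top [0.40352682 0.08318436 1.21464756] [[0.011, -0.996, 0.094], [-1.0, -0.011, 0.007], [-0.006, -0.094, -0.996]] [[374.3497913088894, 0.0, 254.894652884674], [0.0, 374.3497913088894, 191.3195007224367], [0.0, 0.0, 1.0]]
side [-0.13417104 -0.68742553  0.7736538 ] [[0.779, -0.361, 0.513], 
[... 847 characters left out ...]
 -0.012  0.   ]
   0.95 [284.2 192.7] [0.601 0.111 0.   ]
   0.77 [223.2 134. ] [0.678 0.562 0.   ]
   0.56 [240.8 247.8] [ 0.343 -0.006  0.   ]
  tri [ 0.7993  0.5353 -0.2864]
engraving_stand
   0.9 [391.9 181.5] [ 0.555 -0.355  0.   ]
   0.93 [398.3 289.2] [ 0.549 -0.359  0.   ]
  tri [ 0.5551 -0.3565 -0.0057]
spare_stand
   0.78 [167.2 196. ] [0.5   0.377 0.   ]
   0.88 [207.6 170.5] [0.484 0.374 0.   ]
  tri [ 0.4953  0.3822 -0.0084]
glue_bottle
   0.68 [205.2 209.8] [0.456 0.252 0.   ]
   0.7 [221.6 189.7] [0.456 0.25  0.   ]
  tri [ 0.4566  0.2516 -0.0013]
brush_pot
   0.47 [357.  178.6] [ 0.563 -0.242  0.   ]
   0.95 [364.4 261.3] [ 0.56  -0.247  0.   ]
  tri [ 0.5643 -0.2434 -0.0057]
```

View pics/top0.png

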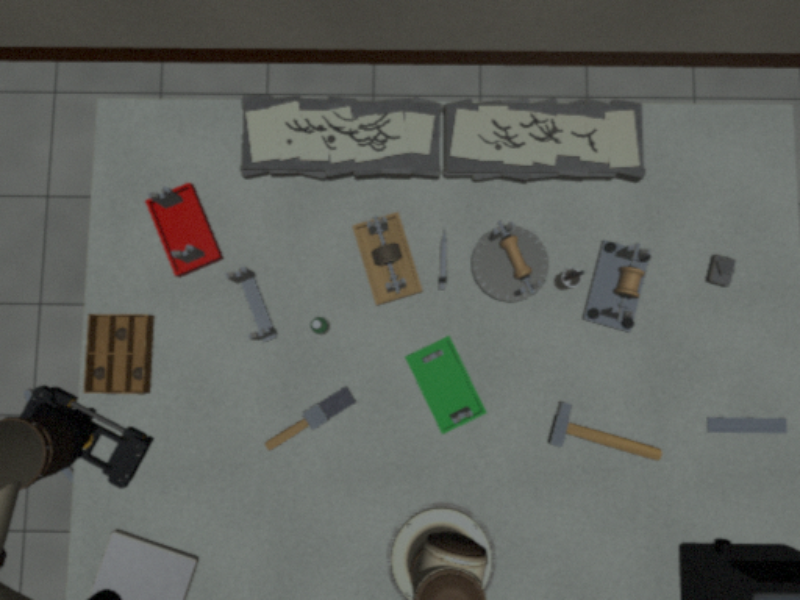

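View pics/side0.png

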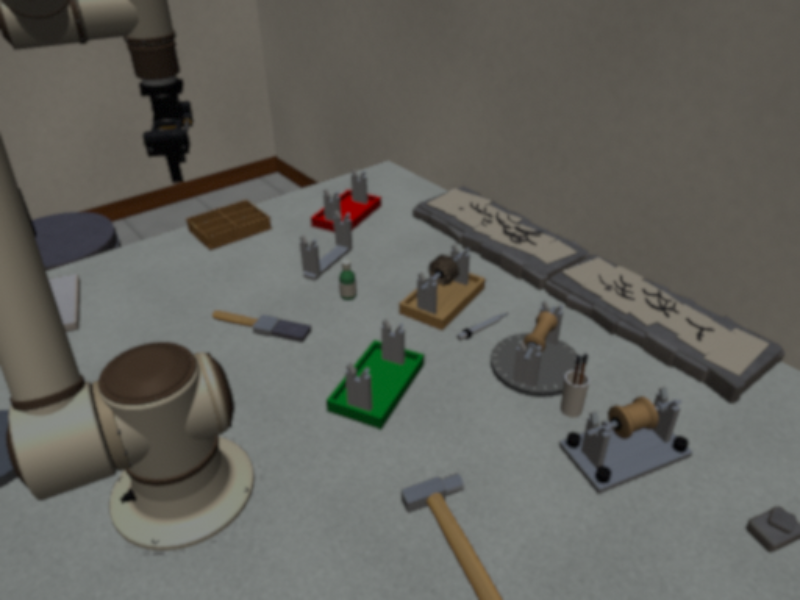

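Top view: ammonite in the wooden tray (387,255), limb bone in the round stand (515,262), vertebra in the steel plate (628,283), spare stand empty (250,305). The red (183,230) and green (445,385) trays are decoys; the glue bottle is at (320,325) and the pot at (568,280). I'll fit the poses precisely from the silhouettes.

```bash
cat > fit.py <<'E'
from h import *
from scipy.optimize import minimize
def box(cx,cy,sx,sy,z0,z1): return np.array([[cx+a*sx/2,cy+b*sy/2,z] for a in(-1,1) for b in(-1,1) for z in(z0,z1)])
def disc(d,z0,z1,cx=0,cy=0):
    t=np.linspace(0,2*np.pi,40); return np.array([[cx+d/2*np.cos(a),cy+d/2*np.sin(a),z] for a in t for z in(z0,z1)])
def cyl(d,x0,x1,d2=None):
    t=np.linspace(0,2*np.pi,40); return np.array([[x,dd/2*np.cos(a),dd/2*np.sin(a)] for a in t for x,dd in((x0,d),(x1,d2 or d))])
def prong(s): # two halves of an upright beside the slot
    o=[]
    for k in(-1,1):
        w=[]
        for x in(s*.058,s*.068):
            w+=[[x,k*y,z] for y,z in((.020,.013),(.0055,.013),(.0055,.083),(.014,.097),(.020,.097))]
        o.append(np.array(w))
    return o+[box(s*.063,0,.01,.04,.013,.071)]
up=prong(1)+prong(-1)
sp=[cyl(.008,-.08,.08),cyl(.018,.046,.05),cyl(.018,-.05,-.046)]
M={"photo_stand":[disc(.16,0,.014)]+up,"storage_stand":[box(0,0,.172,.1,0,.026)]+up,"spare_stand":[box(0,0,.15,.03,0,.013)]+up,
"engraving_stand":[box(0,0,.172,.1,0,.014)]+[disc(.022,.014,.03,a*.073,b*.037) for a in(-1,1) for b in(-1,1)]+up,
"ammonite":sp+[cyl(.056,-.015,.015)],"vertebra":sp+[cyl(.04,-.02,.02),cyl(.05,.018,.027),cyl(.05,-.027,-.018)],
"limb_bone":sp+[cyl(.026,-.025,.025),cyl(.038,.025,.042),cyl(.038,-.042,-.025)]}
K=4
def render(p,name,q):
    x,y,z,a=q; R=np.array([[np.cos(a),-np.sin(a),0],[np.sin(a),np.cos(a),0],[0,0,1]])
    im=np.zeros((384*K,512*K),np.uint8)
    for h in M[name]:
        P=h@R.T+[x,y,z]; c=(P-p["eye"])@p["orientation"]; u=c@p["intrinsics"].T; u=u[:,:2]/u[:,2:]
        cv2.fillConvexPoly(im,cv2.convexHull((((u+.5)*K)*16).astype(np.int32)),1,shift=4)
    return im>0
def mask(p,n,near):
    best=None
    for d in models.cut_out(p,n):
        ys,xs=np.nonzero(d["region"])
        if len(xs) and np.hypot(*(np.array([xs.mean(),ys.mean()])-near))<30 and d["confidence"]>.3:
            m=d["region"]; best=m if best is None else best|m; break
    return best
def up4(m): return cv2.resize(m.astype(np.float32),None,fx=K,fy=K,interpolation=cv2.INTER_LINEAR)>.5
def fit(views,name,q0,zfree=False,ignore=None):
    """views: list (pic,mask,ignoremask)"""
    V=[(p,up4(m),up4(g)) for p,m,g in views]
    def f(v):
        q=[v[0],v[1],v[3] if zfree else q0[2],v[2]]; L=0
        for p,m,g in V:
            R=render(p,name,q); w=~g; L+=1-(R&m&w).sum()/max(1,((R|m)&w).sum())
        return L
    v0=[q0[0],q0[1],q0[3]]+([q0[2]] if zfree else [])
    best=None
    s0=np.array([v0]+[np.array(v0)+d for d in np.diag([.01,.01,.15,.01][:len(v0)])])
    r1=minimize(f,v0,method="Nelder-Mead",options=dict(initial_simplex=s0,maxiter=120,xatol=2e-4,fatol=1e-4))
    return r1.x,r1.fun
E
cat > run.py <<'E'
from fit import *
T=cap("top");S=cap("side")
stands={"photo_stand":(.598,-.134,"limb_bone"),"storage_stand":(.605,.119,"ammonite"),"engraving_stand":(.551,-.358,"vertebra"),"spare_stand":(.495,.38,None)}
yaw0={"photo_stand":.45,"storage_stand":.28,"engraving_stand":-.15,"spare_stand":.3}
E0=np.zeros((384,512),bool)
for n,(x,y,fo) in stands.items():
    Ms=[];Fs=[]
    for p in(T,S):
        m=mask(p,n,proj(p,[x,y,.03])); g=mask(p,fo,proj(p,[x,y,.075])) if fo else None
        Ms.append(m);Fs.append(g)
    print(n,[None if m is None else int(m.sum()) for m in Ms+Fs])
    k=lambda a,b:a if a is not None else b
    if all(m is not None for m in Ms):
        vs=[(p,m,k(g,E0)) for p,m,g in zip((T,S),Ms,Fs)]
        for lab,v in(("both",vs),("top",vs[:1]),("side",vs[1:])): 
            q,l=fit(v,n,(x,y,0,yaw0[n])); print("  stand",lab,q.round(4),round(l,3))
    if fo and all(g is not None for g in Fs):
        vs=[(p,g,k(m,E0)&~g) for p,m,g in zip((T,S),Ms,Fs)]
        q,l=fit(vs,fo,(x,y,.075,yaw0[n]),True); print("  ",fo,q.round(4),round(l,3))
E
time python3 run.py
```

```text
photo_stand [1512, 396, 378, None]
  stand both [ 0.5948 -0.1366  0.4825] 0.876
  stand top [ 0.5951 -0.137   0.5277] 0.05
  stand side [ 0.652  -0.0677 -0.1341] 0.796
storage_stand [1463, 1265, 320, 288]
  stand both [0.6015 0.1181 0.2995] 0.151
  stand top [0.6012 0.1184 0.3008] 0.049
  stand side [0.603  0.1169 0.3286] 0.097
   ammonite [0.6019 0.1178 0.3024 0.0684] 0.197
engraving_stand [1418, 2680, 382, 709]
  stand both [ 0.5511 -0.3591 -0.257 ] 0.115
  stand top [ 0.5505 -0.3575 -0.2591] 0.051
  stand side [ 0.551  -0.3602 -0.2623] 0.044
   vertebra [ 0.5499 -0.3584 -0.2666  0.0718] 0.12
spare_stand [584, 713, None, None]
  stand both [0.5012 0.3858 0.3983] 0.215
  stand top [0.5008 0.3864 0.3924] 0.078
  stand side [0.4984 0.3808 0.3936] 0.091
real	0m23.028s
user	0m19.009s
sys	0m0.461s
```

```bash
cat > run2.py <<'E'
from fit import *
T=cap("top");S=cap("side")
for p in(T,S):
    for n in("photo_stand","limb_bone"):
        for d in models.cut_out(p,n): print(n,round(d["confidence"],2),np.array(d["extent"]).round(3),d["region"].sum())
E0=np.zeros((384,512),bool)
g=mask(T,"limb_bone",proj(T,[.597,-.135,.075])); m=mask(T,"photo_stand",proj(T,[.597,-.135,.03]))
for y0 in(.2,.45,.6):
    print(fit([(T,g,m&~g)],"limb_bone",(.597,-.135,.075,y0)))
    print(fit([(T,m|g,E0)],"photo_stand",(.597,-.135,0,y0)))
P={"photo_stand":(.595,-.137,.49,"limb_bone"),"storage_stand":(.6015,.118,.300,"ammonite"),"engraving_stand":(.551,-.359,-.259,"vertebra"),"spare_stand":(.500,.385,.394,None)}
ims=[]
for p,lab in((T,"t"),(S,"s")):
    f=cv2.resize(p["frame"],None,fx=K,fy=K,interpolation=cv2.INTER_CUBIC)
    for n,(x,y,a,fo) in P.items():
        for nm,z,c in((n,0,(0,255,0)),(fo,.075,(0,0,255))):
            if nm:
                R=render(p,nm,(x,y,z,a)).astype(np.uint8); cs,_=cv2.findContours(R,cv2.RETR_LIST,cv2.CHAIN_APPROX_NONE); cv2.drawContours(f,cs,-1,c,1)
    for n,(x,y,a,fo) in P.items():
        u=(proj(p,[x,y,.05])*K).astype(int); c=cv2.resize(f[u[1]-150:u[1]+150,u[0]-150:u[0]+150],(300,300)) if lab=="t" else cv2.resize(f[u[1]-200:u[1]+200,u[0]-200:u[0]+200],(300,300)); ims.append(c[:, :200] if 0 else cv2.resize(c,(200,200)) if 0 else c)
cv2.imwrite("pics/ov.png",cv2.resize(np.vstack([np.hstack(ims[:4]),np.hstack(ims[4:])]),(800,400)))
cv2.imwrite("pics/ph.png",np.hstack([cv2.resize(ims[0],(400,400)),cv2.resize(ims[4],(400,400))]))
E
python3 run2.py
```

```text
photo_stand 0.79 [0.586 0.38  0.099 0.12 ] 1477
photo_stand 0.22 [0.691 0.446 0.035 0.039] 180
limb_bone 0.81 [0.618 0.367 0.051 0.118] 382
photo_stand 0.92 [0.612 0.506 0.112 0.159] 1629
limb_bone 0.66 [0.657 0.507 0.038 0.095] 367
limb_bone 0.16 [0.499 0.411 0.115 0.134] 1185
(array([ 0.59536494, -0.13660954,  0.41388603]), np.float64(0.08109412711182618))
(array([ 0.59544808, -0.13690392,  0.70836158]), np.float64(0.05901345864902019))
(array([ 0.59615057, -0.13639936,  0.42128272]), np.float64(0.08210391276459272))
(array([ 0.59556785, -0.13700712,  0.66763281]), np.float64(0.059534081104400394))
(array([ 0.59613942, -0.136273  ,  0.41381523]), np.float64(0.08176706827309232))
(array([ 0.595489  , -0.13691385,  0.72298852]), np.float64(0.05841913410500732))
```

View pics/ov.png

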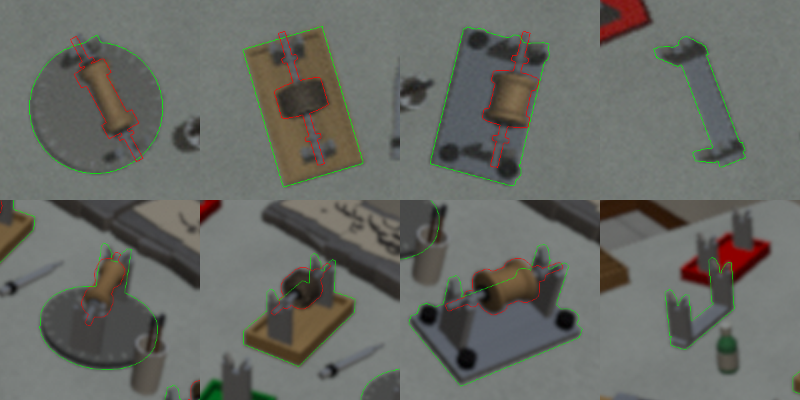

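View pics/ph.png

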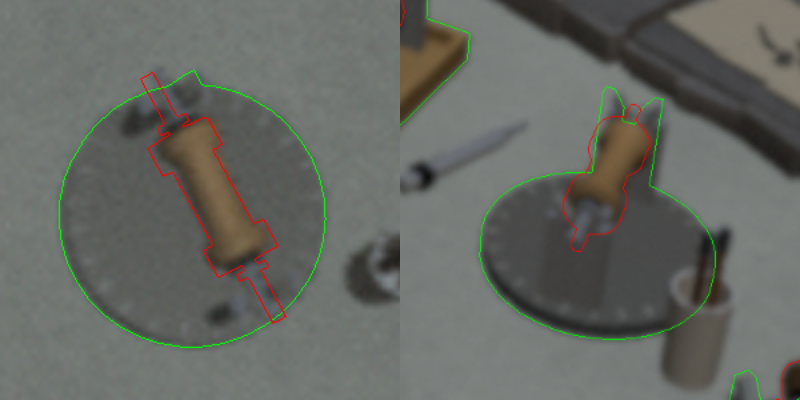

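Overlays show the fitted outlines on the tray, plate and spare stands matching to within a pixel; only the round stand's yaw needs the bone's own line (about 0.41 rad). I'll refine that and plan the first travel.

```bash
cat > plan.py <<'E'
import sys,math,numpy as np
def rows(p,yaw,tgt,tyaw,vmax=.038,nmin=1):
    p=np.array(p,float); d=np.array(tgt)-p; dy=(tyaw-yaw+90)%180-90
    n=max(nmin,math.ceil(np.linalg.norm(d)/vmax-1e-6),math.ceil(abs(dy)/7-1e-6)); out=[]
    for i in range(n):
        a=math.radians(yaw+dy*i/n); s=d/n   # tool z down: x=(c,s), y=(s,-c)
        out.append([[round(s[0]*math.cos(a)+s[1]*math.sin(a),4),round(s[0]*math.sin(a)-s[1]*math.cos(a),4),round(-s[2],4)],round(-dy/n,2)])
    return out
def show(p,yaw,wps):
    for t,ty,v in wps:
        rs=rows(p,yaw,t,ty,v); p=t; yaw=yaw+((ty-yaw+90)%180-90)
        print("->",t,ty,len(rs),"rows"); last=None
        for r in rs: print("  ",r)
def state():
    from station import r
    s=r.sense(); R=s["ee_rot"]; y=math.degrees(math.atan2(R[1,0],R[0,0])); print("t %.2f"%s["time_s"],s["tcp_pos"].round(4),"yaw %.2f"%y,"w %.1f mm"%(s["gripper_width"]*87),"F",s["wrist_force"].round(1),"grip %.1f"%s["gripper_force"],"j",s["joints"].round(0)); return s["tcp_pos"],y
E
python3 - <<'E'
from fit import *; import plan
T=cap("top");S=cap("side")
V=[];
for p in(T,S):
    g=mask(p,"limb_bone",proj(p,[.597,-.135,.075])); m=mask(p,"photo_stand",proj(p,[.597,-.135,.03])); V.append((p,g,m&~g))
print(fit(V,"limb_bone",(.597,-.135,.075,.41),True))
print(fit(V[1:],"limb_bone",(.597,-.135,.075,.41)))
p,y=plan.state(); plan.show(p,y,[((.6015,.118,.20),17.2,.036)])
E
```

```text
(array([ 0.59751849, -0.13615952,  0.41785113,  0.0666964 ]), np.float64(0.35146115086955765))
(array([ 0.5917793 , -0.14275473,  0.434051  ]), np.float64(0.1663226694186446))
t 2.50 [0.2773 0.5601 0.2225] yaw -26.35 w 87.1 mm F [-0.3  0.7  0.8] grip 0.0 j [ 78.  22.   0.   0. -68. -15.]
-> (0.6015, 0.118, 0.2) 17.2 16 rows
   [[np.float64(0.0304), np.float64(0.0158), np.float64(0.0014)], -2.72]
   [[np.float64(0.0296), np.float64(0.0172), np.float64(0.0014)], -2.72]
   [[np.float64(0.0288), np.float64(0.0186), np.float64(0.0014)], -2.72]
   [[np.float64(0.0279), np.float64(0.0199), np.float64(0.0014)], -2.72]
   [[np.float64(0.0269), np.float64(0.0212), np.float64(0.0014)], -2.72]
   [[np.float64(0.0259), np.float64(0.0225), np.float64(0.0014)], -2.72]
   [[np.float64(0.0248), np.float64(0.0237), np.float64(0.0014)], -2.72]
   [[np.float64(0.0236), np.float64(0.0248), np.float64(0.0014)], -2.72]
   [[np.float64(0.0224), np.float64(0.0259), np.float64(0.0014)], -2.72]
   [[np.float64(0.0211), np.float64(0.027), np.float64(0.0014)], -2.72]
   [[np.float64(0.0198), np.float64(0.0279), np.float64(0.0014)], -2.72]
   [[np.float64(0.0185), np.float64(0.0288), np.float64(0.0014)], -2.72]
   [[np.float64(0.0171), np.float64(0.0297), np.float64(0.0014)], -2.72]
   [[np.float64(0.0157), np.float64(0.0305), np.float64(0.0014)], -2.72]
   [[np.float64(0.0142), np.float64(0.0312), np.float64(0.0014)], -2.72]
   [[np.float64(0.0127), np.float64(0.0318), np.float64(0.0014)], -2.72]
```

{"fn": "apply_moves", "kwargs": {
  "moves": [
    [[0.03,0.016,0.0015],-2.7],
    [[0.03,0.017,0.0015],-2.7],
    [[0.029,0.0185,0.0015],-2.7],
    [[0.028,0.02,0.0015],-2.7],
    [[0.027,0.021,0.0015],-2.7]
  ],
  "hand": 0.087
}}

```text
time_s: 2.92
tcp_pos: [0.3796, 0.4206, 0.2151]
ee_rot: [[0.976, -0.219, 0.0], [-0.219, -0.976, 0.0], [0.0, -0.0, -1.0]]
wrist_force: [0.6, 0.5, -0.1]
gripper_width: 1.0
gripper_force: 0.0
```

{"fn": "apply_moves", "kwargs": {
  "moves": [
    [[0.026,0.0225,0.0015],-2.7],
    [[0.025,0.0235,0.0015],-2.7],
    [[0.0235,0.025,0.0015],-2.7],
    [[0.0225,0.026,0.0015],-2.7],
    [[0.021,0.027,0.0015],-2.7]
  ]
}}

```text
time_s: 3.33
tcp_pos: [0.4809, 0.2819, 0.2078]
ee_rot: [[1.0, 0.014, 0.0], [0.014, -1.0, 0.0], [0.0, -0.0, -1.0]]
wrist_force: [-0.1, 0.6, 0.5]
gripper_width: 0.999
gripper_force: 0.0
```

{"fn": "apply_moves", "kwargs": {
  "moves": [
    [[0.02,0.028,0.0015],-2.7],
    [[0.0185,0.029,0.0015],-2.7],
    [[0.017,0.0295,0.0015],-2.7],
    [[0.0155,0.0305,0.0015],-2.7],
    [[0.014,0.031,0.0015],-2.7]
  ]
}}

```text
time_s: 3.75
tcp_pos: [0.5813, 0.1433, 0.2002]
ee_rot: [[0.969, 0.247, 0.0], [0.247, -0.969, 0.0], [0.0, -0.0, -1.0]]
wrist_force: [-0.5, 0.2, 1.0]
gripper_width: 1.002
gripper_force: 0.0
```

{"fn": "apply_moves", "kwargs": {
  "moves": [
    [[0.0125,0.032,0.0015],-2.7],
    [[0,0,0],0],
    [[0,0,0],0]
  ]
}}

```text
time_s: 4.0
tcp_pos: [0.601, 0.1152, 0.198]
ee_rot: [[0.958, 0.286, -0.001], [0.286, -0.958, -0.0], [-0.001, 0.0, -1.0]]
wrist_force: [0.5, 0.0, -0.2]
gripper_width: 0.997
gripper_force: 0.0
```

Run:
```python
import plan
p,y=plan.state(); plan.show(p,y,[((.6015,.118,.20),17.2,.036)])
```

```text
t 4.00 [0.601  0.1152 0.198 ] yaw 16.64 w 86.7 mm F [ 0.5  0.  -0.2] grip 0.0 j [ 26.  22.  -4.  -0. -65.  81.]
-> (0.6015, 0.118, 0.2) 17.2 1 rows
   [[np.float64(0.0013), np.float64(-0.0026), np.float64(-0.002)], -0.56]
```

{"fn": "apply_moves", "kwargs": {
  "moves": [
    [[0.001,-0.0025,0.03],-0.55],
    [[0,0,0.03],0],
    [[0,0,0.03],0],
    [[0,0,0.03],0],
    [[0,0,0.022],0]
  ]
}}

```text
time_s: 4.42
tcp_pos: [0.5989, 0.1204, 0.0544]
ee_rot: [[0.954, 0.3, -0.002], [0.3, -0.954, -0.001], [-0.003, -0.0, -1.0]]
wrist_force: [0.4, -0.1, -0.5]
gripper_width: 1.002
gripper_force: 0.0
```

{"fn": "apply_moves", "kwargs": {
  "moves": [
    [[0,0,0],0],
    [[0,0,0],0],
    [[0,0,0],0],
    [[0,0,0],0],
    [[0,0,0],0]
  ],
  "hand": 0.03
}}

```text
time_s: 4.83
tcp_pos: [0.6018, 0.1201, 0.0587]
ee_rot: [[0.954, 0.3, 0.004], [0.3, -0.954, 0.001], [0.004, -0.0, -1.0]]
wrist_force: [0.3, -1.0, 0.7]
gripper_width: 0.704
gripper_force: 0.8
```

{"fn": "apply_moves", "kwargs": {
  "moves": [
    [[0,0,0],0],
    [[0,0,0],0],
    [[0,0,0],0],
    [[0,0,0],0],
    [[0,0,0],0]
  ]
}}

```text
time_s: 5.25
tcp_pos: [0.6025, 0.118, 0.0587]
ee_rot: [[0.954, 0.3, 0.004], [0.3, -0.954, -0.001], [0.004, 0.002, -1.0]]
wrist_force: [3.8, -6.9, 1.4]
gripper_width: 0.635
gripper_force: 30.0
```

{"fn": "apply_moves", "kwargs": {
  "moves": [
    [[0,0,-0.01],0],
    [[0,0,-0.02],0],
    [[0,0,-0.03],0],
    [[0,0,-0.035],0],
    [[0,0,-0.035],0]
  ]
}}

```text
time_s: 5.67
tcp_pos: [0.5999, 0.1191, 0.1878]
ee_rot: [[0.954, 0.299, -0.001], [0.299, -0.954, -0.0], [-0.001, -0.0, -1.0]]
wrist_force: [1.4, 0.7, -2.7]
gripper_width: 0.635
gripper_force: 30.0
```

{"fn": "apply_moves", "kwargs": {
  "moves": [
    [[0,0,-0.012],0],
    [[0,0,0],0]
  ]
}}

```text
time_s: 5.83
tcp_pos: [0.6027, 0.1203, 0.2039]
ee_rot: [[0.954, 0.299, 0.009], [0.299, -0.954, 0.004], [0.01, -0.001, -1.0]]
wrist_force: [-0.1, 1.0, -2.3]
gripper_width: 0.631
gripper_force: 30.0
```

Run:
```python
import plan
p,y=plan.state(); plan.show(p,y,[((.500,.385,.20),22.6,.03)])
from fit import *
T=cap("top");S=cap("side"); y=np.radians(y); E0=np.zeros((384,512),bool)
V=[(q,mask(q,"ammonite",proj(q,p+[0,0,.018]))) for q in(T,S)]
V=[(q,m,E0) for q,m in V if m is not None]; print(len(V))
for q in(T,S): print([ (round(d["confidence"],2),np.array(d["at"])*[512,384], tuple(proj(q,p+[0,0,.017]))) for d in models.place_of(q,"ammonite")[:1]])
cv2.imwrite("pics/a.png",cv2.resize(S["frame"][90:250,170:384],(800,598)))
```

```text
t 5.83 [0.6027 0.1203 0.2039] yaw 17.41 w 54.9 mm F [-0.1  1.  -2.3] grip 30.0 j [ 26.  21.  -3.   0. -65.  81.]
-> (0.5, 0.385, 0.2) 22.6 10 rows
   [[np.float64(-0.0019), np.float64(-0.0283), np.float64(0.0004)], -0.52]
   [[np.float64(-0.0016), np.float64(-0.0284), np.float64(0.0004)], -0.52]
   [[np.float64(-0.0014), np.float64(-0.0284), np.float64(0.0004)], -0.52]
   [[np.float64(-0.0011), np.float64(-0.0284), np.float64(0.0004)], -0.52]
   [[np.float64(-0.0009), np.float64(-0.0284), np.float64(0.0004)], -0.52]
   [[np.float64(-0.0006), np.float64(-0.0284), np.float64(0.0004)], -0.52]
   [[np.float64(-0.0003), np.float64(-0.0284), np.float64(0.0004)], -0.52]
   [[np.float64(-0.0001), np.float64(-0.0284), np.float64(0.0004)], -0.52]
   [[np.float64(0.0002), np.float64(-0.0284), np.float64(0.0004)], -0.52]
   [[np.float64(0.0004), np.float64(-0.0284), np.float64(0.0004)], -0.52]
2
[(0.46, array([241.408 , 153.7152]), (np.float64(244.0353249336636), np.float64(152.17374011495167)))]
[(0.87, array([284.7232, 130.2144]), (np.float64(284.7589699172604), np.float64(128.60661551123556)))]
```

View pics/a.png

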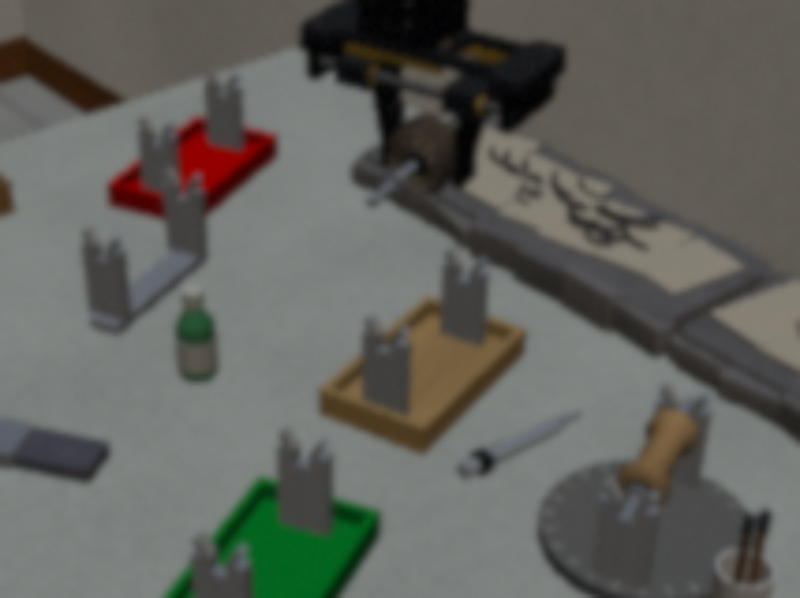

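The picture shows the ammonite held between the fingers at (425,155), spindle level, and the tray stand empty. Next I carry it to the spare stand.

{"fn": "apply_moves", "kwargs": {
  "moves": [
    [[-0.001,-0.014,0],-0.5],
    [[-0.0015,-0.028,0],-0.5],
    [[-0.0015,-0.029,0],-0.5],
    [[-0.001,-0.029,0],-0.5],
    [[-0.001,-0.029,0],-0.5]
  ]
}}

```text
time_s: 6.55
tcp_pos: [0.5528, 0.2413, 0.1975]
ee_rot: [[0.94, 0.341, -0.002], [0.341, -0.94, -0.001], [-0.002, 0.0, -1.0]]
wrist_force: [-0.6, -0.4, -2.1]
gripper_width: 0.634
gripper_force: 30.0
```

{"fn": "apply_moves", "kwargs": {
  "moves": [
    [[-0.001,-0.029,0],-0.5],
    [[-0.001,-0.029,0],-0.5],
    [[0,-0.029,0],-0.5],
    [[0,-0.028,0],-0.5],
    [[0,-0.028,0],-0.5]
  ]
}}

```text
time_s: 6.97
tcp_pos: [0.4997, 0.3744, 0.1975]
ee_rot: [[0.924, 0.382, -0.001], [0.382, -0.924, -0.001], [-0.002, 0.001, -1.0]]
wrist_force: [1.2, -0.5, -2.6]
gripper_width: 0.634
gripper_force: 30.0
```

{"fn": "apply_moves", "kwargs": {
  "moves": [
    [[0,-0.012,0],-0.2],
    [[0,0,0],0],
    [[0,0,0],0],
    [[0,0,0],0]
  ]
}}

```text
time_s: 7.3
tcp_pos: [0.4964, 0.3832, 0.198]
ee_rot: [[0.923, 0.384, -0.001], [0.384, -0.923, -0.001], [-0.001, 0.001, -1.0]]
wrist_force: [-0.2, 0.1, -2.7]
gripper_width: 0.636
gripper_force: 30.0
```

```bash
cat > chk.py <<'E'
import sys,plan
from fit import *
# usage: chk.py fossil x y z yawdeg : state, rows to target, fitted held fossil offset in tool
p,y=plan.state(); n=sys.argv[1]; t=[float(a) for a in sys.argv[2:6]]
plan.show(p,y,[(tuple(t[:3]),t[3],.035)])
E0=np.zeros((384,512),bool); V=[]
for c in("top","side"):
    q=cap(c); m=mask(q,n,proj(q,p+[0,0,.018]))
    if m is None: print("no",c); continue
    V.append((q,m,E0))
    # fingers/hand hide parts: ignore what the render shows but the mask lacks only near the hand in top view
if V:
    s=[v for v in V if v[0]["eye"][0]<0] 
    if s:
        M[n]=M[n]; e,l=fit(s,n,(p[0],p[1],p[2]+.017,np.radians(y))); d=e[:2]-p[:2]; a=np.radians(y)
        print("side fit along %.4f across %.4f yaw %.1f loss %.2f"%(d@[np.cos(a),np.sin(a)],d@[-np.sin(a),np.cos(a)],np.degrees(e[2]),l))
E
python3 chk.py ammonite .5 .385 .2 22.6
```

```text
t 7.30 [0.4964 0.3832 0.198 ] yaw 22.59 w 55.4 mm F [-0.2  0.1 -2.7] grip 30.0 j [ 52.  23.  -1.   0. -66.  60.]
-> (0.5, 0.385, 0.2) 22.6 1 rows
   [[np.float64(0.004), np.float64(-0.0002), np.float64(-0.002)], -0.01]
side fit along -0.0123 across -0.0025 yaw 29.9 loss 0.22
```

{"fn": "apply_moves", "kwargs": {
  "moves": [
    [[0.004,0,0.02],0],
    [[0,0,0.035],0],
    [[0,0,0.035],0],
    [[0,0,0.02],0],
    [[0,0,0.01],0]
  ]
}}

```text
time_s: 7.92
tcp_pos: [0.499, 0.383, 0.0749]
ee_rot: [[0.924, 0.383, -0.005], [0.383, -0.924, -0.005], [-0.006, 0.003, -1.0]]
wrist_force: [0.4, -0.3, -1.9]
gripper_width: 0.634
gripper_force: 30.0
```

{"fn": "apply_moves", "kwargs": {
  "moves": [
    [[0,0,0.008],0],
    [[0,0,0.006],0],
    [[0,0,0],0],
    [[0,0,0],0]
  ]
}}

```text
time_s: 8.25
tcp_pos: [0.5009, 0.386, 0.0658]
ee_rot: [[0.923, 0.384, 0.002], [0.384, -0.923, 0.002], [0.002, -0.001, -1.0]]
wrist_force: [0.2, 0.5, -2.2]
gripper_width: 0.632
gripper_force: 30.0
```

Run:
```python
import plan; from h import *
p,y=plan.state(); S=cap("side"); T=cap("top")
a=S["frame"][90:170,150:260]; u=proj(T,[.5,.385,.08]).astype(int); b=T["frame"][u[1]-40:u[1]+40,u[0]-50:u[0]+50]
cv2.imwrite("pics/b.png",np.hstack([cv2.resize(a,(412,300)),cv2.resize(b,(375,300))]))
```

```text
t 8.25 [0.5009 0.386  0.0658] yaw 22.61 w 55.0 mm F [ 0.2  0.5 -2.2] grip 30.0 j [ 52.  31. -10.   0. -49.  60.]
```

View pics/b.png

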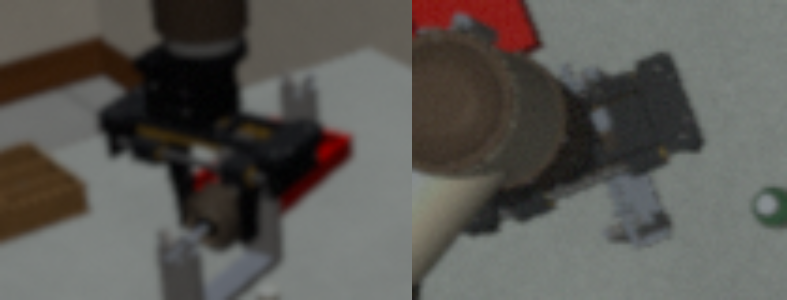

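The spindle lies in the slot mouth (side view at 195,235) with no contact force, so I lower it the rest of the way.

{"fn": "apply_moves", "kwargs": {
  "moves": [
    [[0,0,0.003],0],
    [[0,0,0.003],0],
    [[0,0,0],0],
    [[0,0,0],0]
  ]
}}

```text
time_s: 8.68
tcp_pos: [0.5017, 0.3857, 0.0611]
ee_rot: [[0.924, 0.383, 0.003], [0.383, -0.924, 0.002], [0.004, -0.001, -1.0]]
wrist_force: [0.8, -2.0, 4.6]
gripper_width: 0.626
gripper_force: 30.0
```

{"fn": "apply_moves", "kwargs": {
  "moves": [
    [[0,0,0.002],0],
    [[0,0,0],0],
    [[0,0,0],0]
  ]
}}

```text
time_s: 8.93
tcp_pos: [0.5018, 0.3858, 0.0594]
ee_rot: [[0.923, 0.384, 0.004], [0.384, -0.923, 0.002], [0.004, -0.001, -1.0]]
wrist_force: [0.7, -2.5, 5.2]
gripper_width: 0.634
gripper_force: 30.0
```

{"fn": "apply_moves", "kwargs": {
  "moves": [
    [[0,0,0],0],
    [[0,0,0],0],
    [[0,0,0],0],
    [[0,0,0],0],
    [[0,0,0],0]
  ]
}}

```text
time_s: 9.35
tcp_pos: [0.5018, 0.3858, 0.0593]
ee_rot: [[0.923, 0.384, 0.004], [0.384, -0.923, 0.002], [0.004, -0.001, -1.0]]
wrist_force: [1.0, -2.9, 5.4]
gripper_width: 0.634
gripper_force: 30.0
```

Within a millimetre of the seat and barely loaded; release and rise.

{"fn": "apply_moves", "kwargs": {
  "moves": [
    [[0,0,0],0],
    [[0,0,0],0],
    [[0,0,0],0],
    [[0,0,0],0],
    [[0,0,0],0]
  ],
  "hand": 0.087
}}

```text
time_s: 9.77
tcp_pos: [0.5001, 0.3857, 0.0564]
ee_rot: [[0.923, 0.385, -0.0], [0.385, -0.923, 0.0], [0.0, -0.0, -1.0]]
wrist_force: [-0.4, 0.0, 0.1]
gripper_width: 0.927
gripper_force: 0.0
```

{"fn": "apply_moves", "kwargs": {
  "moves": [
    [[0,0,0],0],
    [[0,0,-0.015],0],
    [[0,0,-0.035],0],
    [[0,0,-0.035],0],
    [[0,0,-0.04],0]
  ]
}}

```text
time_s: 10.18
tcp_pos: [0.4994, 0.3848, 0.1814]
ee_rot: [[0.923, 0.384, -0.003], [0.384, -0.923, -0.003], [-0.003, 0.002, -1.0]]
wrist_force: [0.1, 1.0, -1.2]
gripper_width: 1.002
gripper_force: 0.0
```

{"fn": "apply_moves", "kwargs": {
  "moves": [
    [[0,0,-0.02],0],
    [[0,0,0],0],
    [[0,0,0],0]
  ]
}}

```text
time_s: 10.43
tcp_pos: [0.5004, 0.3861, 0.2031]
ee_rot: [[0.923, 0.384, 0.002], [0.384, -0.923, 0.003], [0.003, -0.002, -1.0]]
wrist_force: [-0.7, 0.5, -1.2]
gripper_width: 1.002
gripper_force: 0.0
```

Run:
```python
import plan
p,y=plan.state(); plan.show(p,y,[((.551,-.359,.20),-14.9,.038)])
```

```text
t 10.43 [0.5004 0.3861 0.2031] yaw 22.61 w 87.2 mm F [-0.7  0.5 -1.2] grip 0.0 j [ 52.  23.  -0.  -0. -66.  60.]
-> (0.551, -0.359, 0.2) -14.9 20 rows
   [[np.float64(-0.012), np.float64(0.0354), np.float64(0.0002)], 1.88]
   [[np.float64(-0.0108), np.float64(0.0357), np.float64(0.0002)], 1.88]
   [[np.float64(-0.0096), np.float64(0.0361), np.float64(0.0002)], 1.88]
   [[np.float64(-0.0085), np.float64(0.0364), np.float64(0.0002)], 1.88]
   [[np.float64(-0.0073), np.float64(0.0366), np.float64(0.0002)], 1.88]
   [[np.float64(-0.0061), np.float64(0.0368), np.float64(0.0002)], 1.88]
   [[np.float64(-0.0049), np.float64(0.037), np.float64(0.0002)], 1.88]
   [[np.float64(-0.0036), np.float64(0.0372), np.float64(0.0002)], 1.88]
   [[np.float64(-0.0024), np.float64(0.0373), np.float64(0.0002)], 1.88]
   [[np.float64(-0.0012), np.float64(0.0373), np.float64(0.0002)], 1.88]
   [[np.float64(0.0), np.float64(0.0373), np.float64(0.0002)], 1.88]
   [[np.float64(0.0012), np.float64(0.0373), np.float64(0.0002)], 1.88]
   [[np.float64(0.0025), np.float64(0.0373), np.float64(0.0002)], 1.88]
   [[np.float64(0.0037), np.float64(0.0372), np.float64(0.0002)], 1.88]
   [[np.float64(0.0049), np.float64(0.037), np.float64(0.0002)], 1.88]
   [[np.float64(0.0061), np.float64(0.0368), np.float64(0.0002)], 1.88]
   [[np.float64(0.0073), np.float64(0.0366), np.float64(0.0002)], 1.88]
   [[np.float64(0.0085), np.float64(0.0364), np.float64(0.0002)], 1.88]
   [[np.float64(0.0097), np.float64(0.0361), np.float64(0.0002)], 1.88]
   [[np.float64(0.0109), np.float64(0.0357), np.float64(0.0002)], 1.88]
```

{"fn": "apply_moves", "kwargs": {
  "moves": [
    [[-0.012,0.0355,0],1.9],
    [[-0.011,0.0355,0],1.9],
    [[-0.0095,0.036,0],1.9],
    [[-0.0085,0.0365,0],1.9],
    [[-0.0075,0.0365,0],1.9]
  ]
}}

```text
time_s: 10.85
tcp_pos: [0.5111, 0.1971, 0.1994]
ee_rot: [[0.974, 0.226, -0.004], [0.226, -0.974, -0.002], [-0.004, 0.001, -1.0]]
wrist_force: [0.3, 0.1, 1.4]
gripper_width: 1.001
gripper_force: 0.0
```

{"fn": "apply_moves", "kwargs": {
  "moves": [
    [[-0.006,0.037,0],1.9],
    [[-0.005,0.037,0],1.9],
    [[-0.0035,0.037,0],1.9],
    [[-0.0025,0.0375,0],1.9],
    [[-0.001,0.0375,0],1.9]
  ]
}}

```text
time_s: 11.27
tcp_pos: [0.5233, 0.0107, 0.1997]
ee_rot: [[0.998, 0.061, -0.004], [0.061, -0.998, -0.001], [-0.004, 0.0, -1.0]]
wrist_force: [0.9, -0.1, 0.7]
gripper_width: 0.997
gripper_force: 0.0
```

{"fn": "apply_moves", "kwargs": {
  "moves": [
    [[0,0.0375,0],1.9],
    [[0.001,0.0375,0],1.9],
    [[0.0025,0.0375,0],1.9],
    [[0.0035,0.037,0],1.9],
    [[0.005,0.037,0],1.9]
  ]
}}

```text
time_s: 11.68
tcp_pos: [0.5347, -0.1757, 0.1995]
ee_rot: [[0.995, -0.104, -0.004], [-0.104, -0.995, 0.001], [-0.004, -0.0, -1.0]]
wrist_force: [1.2, 0.3, -0.0]
gripper_width: 0.997
gripper_force: 0.0
```

{"fn": "apply_moves", "kwargs": {
  "moves": [
    [[0.006,0.037,0],1.9],
    [[0.0075,0.0365,0],1.9],
    [[0.0085,0.0365,0],1.9],
    [[0.0095,0.036,0],1.9],
    [[0.011,0.0355,0],1.9]
  ]
}}

```text
time_s: 12.1
tcp_pos: [0.5462, -0.3618, 0.199]
ee_rot: [[0.964, -0.267, -0.004], [-0.267, -0.964, 0.002], [-0.004, -0.001, -1.0]]
wrist_force: [1.3, 0.1, -0.1]
gripper_width: 1.006
gripper_force: 0.0
```

{"fn": "apply_moves", "kwargs": {
  "moves": [
    [[0,0,0],0],
    [[0,0,0],0]
  ]
}}

```text
time_s: 12.27
tcp_pos: [0.546, -0.3617, 0.1983]
ee_rot: [[0.963, -0.269, -0.005], [-0.269, -0.963, 0.002], [-0.005, -0.001, -1.0]]
wrist_force: [-0.1, 0.9, 0.3]
gripper_width: 1.0
gripper_force: 0.0
```

Run:
```python
import plan
p,y=plan.state(); plan.show(p,y,[((.551,-.359,.20),-14.9,.038)])
from fit import *
E0=np.zeros((384,512),bool);V=[]
T,S=cap("top"),cap("side")
for q in(T,S):
    g=mask(q,"ammonite",proj(q,[.5,.385,.075])); m=mask(q,"spare_stand",proj(q,[.5,.385,.03])); print(g is None,m is None)
    if g is not None: V.append((q,g,(m&~g) if m is not None else E0))
if V: print("ammonite",fit(V,"ammonite",(.5,.385,.075,.394),len(V)>1))
a=S["frame"][90:170,150:260]; u=proj(T,[.5,.385,.08]).astype(int); b=T["frame"][u[1]-40:u[1]+40,u[0]-50:u[0]+50]
cv2.imwrite("pics/c.png",np.hstack([cv2.resize(a,(412,300)),cv2.resize(b,(375,300))]))
```

```text
t 12.27 [ 0.546  -0.3617  0.1983] yaw -15.59 w 87.0 mm F [-0.1  0.9  0.3] grip 0.0 j [-19.  26.   3.  -0. -68.  94.]
-> (0.551, -0.359, 0.2) -14.9 1 rows
   [[np.float64(0.0041), np.float64(-0.004), np.float64(-0.0017)], -0.69]
False False
False False
ammonite (array([0.50002459, 0.3878233 , 0.38604755, 0.07023368]), np.float64(0.26979833003429365))
```

View pics/c.png

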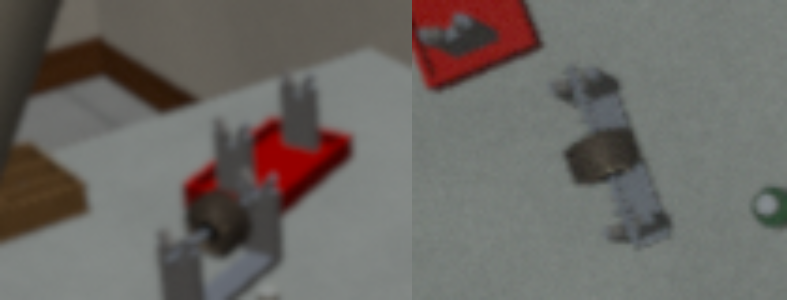

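The ammonite sits in both slots of the spare stand (side 215,225; top 600,155). Next the vertebra.

{"fn": "apply_moves", "kwargs": {
  "moves": [
    [[0.003,-0.0045,0.03],-0.7],
    [[0,0,0.03],0],
    [[0,0,0.03],0],
    [[0,0,0.03],0],
    [[0,0,0.022],0]
  ]
}}

```text
time_s: 12.98
tcp_pos: [0.5507, -0.3552, 0.0574]
ee_rot: [[0.968, -0.252, -0.002], [-0.252, -0.968, 0.001], [-0.002, -0.001, -1.0]]
wrist_force: [-0.6, 0.3, -0.4]
gripper_width: 1.002
gripper_force: 0.0
```

{"fn": "apply_moves", "kwargs": {
  "moves": [
    [[0,0,0],0],
    [[0,0,0],0],
    [[0,0,0],0],
    [[0,0,0],0],
    [[0,0,0],0]
  ],
  "hand": 0.02
}}

```text
time_s: 13.4
tcp_pos: [0.5528, -0.3572, 0.0618]
ee_rot: [[0.967, -0.253, 0.004], [-0.253, -0.967, -0.002], [0.004, 0.001, -1.0]]
wrist_force: [-0.1, 0.2, 0.5]
gripper_width: 0.702
gripper_force: 0.0
```

{"fn": "apply_moves", "kwargs": {
  "moves": [
    [[0,0,0],0],
    [[0,0,0],0],
    [[0,0,0],0],
    [[0,0,0],0],
    [[0,0,0],0]
  ]
}}

```text
time_s: 13.82
tcp_pos: [0.5516, -0.3573, 0.0602]
ee_rot: [[0.967, -0.254, 0.001], [-0.254, -0.967, -0.001], [0.001, 0.0, -1.0]]
wrist_force: [-1.6, -1.2, 2.7]
gripper_width: 0.45
gripper_force: 30.0
```

{"fn": "apply_moves", "kwargs": {
  "moves": [
    [[0,0,0],0],
    [[0,0,0],0],
    [[0,0,0],0],
    [[0,0,0],0]
  ]
}}

```text
time_s: 14.15
tcp_pos: [0.5516, -0.3573, 0.0601]
ee_rot: [[0.967, -0.254, 0.0], [-0.254, -0.967, -0.001], [0.001, 0.0, -1.0]]
wrist_force: [-1.1, -0.7, 4.0]
gripper_width: 0.455
gripper_force: 30.0
```

{"fn": "apply_moves", "kwargs": {
  "moves": [
    [[0,0,-0.01],0],
    [[0,0,-0.02],0],
    [[0,0,-0.035],0],
    [[0,0,-0.035],0],
    [[0,0,-0.03],0]
  ]
}}

```text
time_s: 14.57
tcp_pos: [0.5513, -0.3562, 0.1903]
ee_rot: [[0.967, -0.253, -0.001], [-0.253, -0.967, 0.001], [-0.001, -0.001, -1.0]]
wrist_force: [1.0, -0.8, -2.6]
gripper_width: 0.453
gripper_force: 30.0
```

{"fn": "apply_moves", "kwargs": {
  "moves": [
    [[0,0,-0.01],0],
    [[0,0,0],0],
    [[0,0,0],0]
  ]
}}

```text
time_s: 14.82
tcp_pos: [0.5509, -0.3558, 0.1979]
ee_rot: [[0.967, -0.254, -0.002], [-0.254, -0.967, 0.002], [-0.002, -0.002, -1.0]]
wrist_force: [0.2, 1.3, -3.5]
gripper_width: 0.452
gripper_force: 30.0
```

```bash
python3 chk.py vertebra .6015 .118 .2 17.2
```

```text
t 14.82 [ 0.5509 -0.3558  0.1979] yaw -14.70 w 39.3 mm F [ 0.2  1.3 -3.5] grip 30.0 j [-19.  26.   3.  -0. -67.  94.]
-> (0.6015, 0.118, 0.2) 17.2 14 rows
   [[np.float64(-0.0051), np.float64(-0.0337), np.float64(-0.0002)], -2.28]
   [[np.float64(-0.0037), np.float64(-0.0338), np.float64(-0.0002)], -2.28]
   [[np.float64(-0.0024), np.float64(-0.034), np.float64(-0.0002)], -2.28]
   [[np.float64(-0.001), np.float64(-0.034), np.float64(-0.0002)], -2.28]
   [[np.float64(0.0003), np.float64(-0.034), np.float64(-0.0002)], -2.28]
   [[np.float64(0.0017), np.float64(-0.034), np.float64(-0.0002)], -2.28]
   [[np.float64(0.003), np.float64(-0.0339), np.float64(-0.0002)], -2.28]
   [[np.float64(0.0044), np.float64(-0.0338), np.float64(-0.0002)], -2.28]
   [[np.float64(0.0057), np.float64(-0.0336), np.float64(-0.0002)], -2.28]
   [[np.float64(0.007), np.float64(-0.0333), np.float64(-0.0002)], -2.28]
   [[np.float64(0.0083), np.float64(-0.033), np.float64(-0.0002)], -2.28]
   [[np.float64(0.0096), np.float64(-0.0326), np.float64(-0.0002)], -2.28]
   [[np.float64(0.0109), np.float64(-0.0322), np.float64(-0.0002)], -2.28]
   [[np.float64(0.0122), np.float64(-0.0318), np.float64(-0.0002)], -2.28]
no top
side fit along -0.0041 across -0.0009 yaw -12.0 loss 0.49
```

{"fn": "apply_moves", "kwargs": {
  "moves": [
    [[-0.0025,-0.017,0],-1.15],
    [[-0.0045,-0.034,0],-2.3],
    [[-0.003,-0.034,0],-2.3],
    [[-0.0015,-0.034,0],-2.3],
    [[-0.0005,-0.034,0],-2.3]
  ]
}}

```text
time_s: 15.43
tcp_pos: [0.5673, -0.2027, 0.1979]
ee_rot: [[0.997, -0.074, -0.003], [-0.074, -0.997, 0.001], [-0.003, -0.0, -1.0]]
wrist_force: [0.6, 0.8, -1.8]
gripper_width: 0.451
gripper_force: 30.0
```

{"fn": "apply_moves", "kwargs": {
  "moves": [
    [[0.001,-0.034,0],-2.3],
    [[0.0025,-0.034,0],-2.3],
    [[0.0035,-0.034,0],-2.3],
    [[0.005,-0.0335,0],-2.3],
    [[0.0065,-0.0335,0],-2.3]
  ]
}}

```text
time_s: 15.85
tcp_pos: [0.585, -0.0332, 0.1982]
ee_rot: [[0.992, 0.126, -0.003], [0.126, -0.992, -0.0], [-0.003, -0.0, -1.0]]
wrist_force: [0.5, 0.3, -2.5]
gripper_width: 0.454
gripper_force: 30.0
```

{"fn": "apply_moves", "kwargs": {
  "moves": [
    [[0.0075,-0.033,0],-2.3],
    [[0.009,-0.033,0],-2.3],
    [[0.01,-0.0325,0],-2.3],
    [[0.0115,-0.032,0],-2.3],
    [[0.006,-0.016,0],-1]
  ]
}}

```text
time_s: 16.27
tcp_pos: [0.6001, 0.121, 0.1979]
ee_rot: [[0.953, 0.302, -0.002], [0.302, -0.953, -0.0], [-0.002, -0.0, -1.0]]
wrist_force: [1.2, 0.2, -1.5]
gripper_width: 0.449
gripper_force: 30.0
```

{"fn": "apply_moves", "kwargs": {
  "moves": [
    [[0,0,0],0],
    [[0,0,0],0],
    [[0,0,0],0]
  ]
}}

```text
time_s: 16.52
tcp_pos: [0.5997, 0.117, 0.1985]
ee_rot: [[0.955, 0.298, -0.002], [0.298, -0.955, -0.001], [-0.002, 0.0, -1.0]]
wrist_force: [0.0, 0.5, -2.6]
gripper_width: 0.448
gripper_force: 30.0
```

```bash
python3 chk.py vertebra .6015 .118 .2 17.2
```

```text
t 16.52 [0.5997 0.117  0.1985] yaw 17.33 w 39.0 mm F [ 0.   0.5 -2.6] grip 30.0 j [ 26.  22.  -4.  -0. -65.  81.]
-> (0.6015, 0.118, 0.2) 17.2 1 rows
   [[np.float64(0.002), np.float64(-0.0004), np.float64(-0.0015)], 0.13]
side fit along -0.0149 across 0.0057 yaw 42.5 loss 0.35
```

{"fn": "apply_moves", "kwargs": {
  "moves": [
    [[0.002,-0.0005,0.02],0],
    [[0,0,0.035],0],
    [[0,0,0.035],0],
    [[0,0,0.02],0],
    [[0,0,0.01],0]
  ]
}}

```text
time_s: 17.13
tcp_pos: [0.5999, 0.117, 0.076]
ee_rot: [[0.955, 0.297, -0.006], [0.297, -0.955, -0.002], [-0.006, 0.0, -1.0]]
wrist_force: [-0.1, -0.7, -2.3]
gripper_width: 0.454
gripper_force: 30.0
```

{"fn": "apply_moves", "kwargs": {
  "moves": [
    [[0,0,0.008],0],
    [[0,0,0.004],0],
    [[0,0,0],0],
    [[0,0,0],0]
  ]
}}

```text
time_s: 17.47
tcp_pos: [0.6026, 0.118, 0.069]
ee_rot: [[0.954, 0.299, 0.001], [0.299, -0.954, -0.001], [0.001, 0.001, -1.0]]
wrist_force: [-0.8, -5.4, -0.3]
gripper_width: 0.45
gripper_force: 30.0
```

Run:
```python
import plan; from h import *
p,y=plan.state(); S=cap("side"); u=proj(S,[.6,.118,.08]).astype(int)
cv2.imwrite("pics/d.png",cv2.resize(S["frame"][u[1]-40:u[1]+40,u[0]-50:u[0]+50],(500,400)))
```

```text
t 17.47 [0.6026 0.118  0.069 ] yaw 17.39 w 39.1 mm F [-0.8 -5.4 -0.3] grip 30.0 j [ 26.  29. -12.   0. -49.  81.]
```

View pics/d.png

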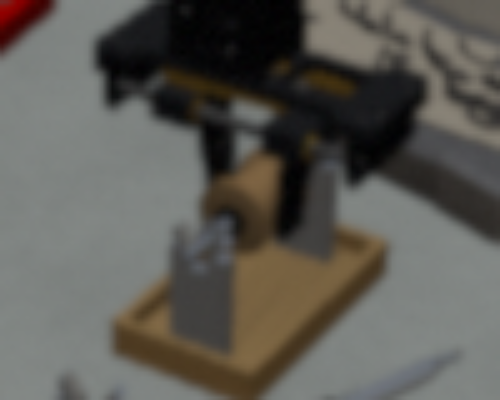

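The spindle is at the near upright's slot mouth (205,235), rubbing one flank with about 5 N. I shift it 1.5 mm away and carry on down.

{"fn": "apply_moves", "kwargs": {
  "moves": [
    [[0,0.0015,0],0],
    [[0,0,0.003],0],
    [[0,0,0.002],0],
    [[0,0,0],0]
  ]
}}

```text
time_s: 17.85
tcp_pos: [0.6032, 0.1176, 0.0627]
ee_rot: [[0.954, 0.299, 0.002], [0.299, -0.954, 0.001], [0.002, -0.0, -1.0]]
wrist_force: [1.5, -2.7, -0.2]
gripper_width: 0.449
gripper_force: 30.0
```

{"fn": "apply_moves", "kwargs": {
  "moves": [
    [[0,0,0.002],0],
    [[0,0,0],0],
    [[0,0,0],0]
  ]
}}

```text
time_s: 18.1
tcp_pos: [0.603, 0.1175, 0.0605]
ee_rot: [[0.954, 0.299, 0.001], [0.299, -0.954, 0.0], [0.001, -0.0, -1.0]]
wrist_force: [2.2, -1.3, -1.3]
gripper_width: 0.45
gripper_force: 30.0
```

{"fn": "apply_moves", "kwargs": {
  "moves": [
    [[0,0,0.001],0],
    [[0,0,0],0],
    [[0,0,0],0],
    [[0,0,0],0]
  ]
}}

```text
time_s: 18.43
tcp_pos: [0.603, 0.1175, 0.0601]
ee_rot: [[0.954, 0.299, 0.001], [0.299, -0.954, 0.0], [0.001, 0.0, -1.0]]
wrist_force: [1.4, -2.4, 2.0]
gripper_width: 0.455
gripper_force: 30.0
```

{"fn": "apply_moves", "kwargs": {
  "moves": [
    [[0,0,0],0],
    [[0,0,0],0],
    [[0,0,0],0],
    [[0,0,0],0],
    [[0,0,0],0]
  ],
  "hand": 0.087
}}

```text
time_s: 18.85
tcp_pos: [0.6021, 0.1174, 0.0592]
ee_rot: [[0.955, 0.298, -0.001], [0.298, -0.955, -0.0], [-0.001, -0.0, -1.0]]
wrist_force: [-0.2, -0.3, -0.2]
gripper_width: 0.746
gripper_force: 0.0
```

{"fn": "apply_moves", "kwargs": {
  "moves": [
    [[0,0,0],0],
    [[0,0,0],0],
    [[0,0,-0.015],0],
    [[0,0,-0.035],0],
    [[0,0,-0.035],0]
  ]
}}

```text
time_s: 19.27
tcp_pos: [0.6013, 0.1168, 0.1439]
ee_rot: [[0.955, 0.298, -0.004], [0.298, -0.955, -0.002], [-0.005, 0.001, -1.0]]
wrist_force: [0.9, -0.2, 0.4]
gripper_width: 0.997
gripper_force: 0.0
```

{"fn": "apply_moves", "kwargs": {
  "moves": [
    [[0,0,-0.035],0],
    [[0,0,-0.02],0],
    [[0,0,0],0],
    [[0,0,0],0]
  ]
}}

```text
time_s: 19.6
tcp_pos: [0.6029, 0.1176, 0.2011]
ee_rot: [[0.955, 0.298, 0.003], [0.298, -0.955, 0.002], [0.003, -0.001, -1.0]]
wrist_force: [0.2, 0.5, -0.6]
gripper_width: 0.999
gripper_force: 0.0
```

Run:
```python
import plan
p,y=plan.state(); plan.show(p,y,[((.597,-.1363,.20),23.9,.036)])
```

```text
t 19.60 [0.6029 0.1176 0.2011] yaw 17.35 w 86.9 mm F [ 0.2  0.5 -0.6] grip 0.0 j [ 26.  22.  -3.  -0. -65.  81.]
-> (0.597, -0.1363, 0.2) 23.9 8 rows
   [[np.float64(-0.0102), np.float64(0.0301), np.float64(0.0001)], -0.82]
   [[np.float64(-0.0106), np.float64(0.0299), np.float64(0.0001)], -0.82]
   [[np.float64(-0.011), np.float64(0.0298), np.float64(0.0001)], -0.82]
   [[np.float64(-0.0114), np.float64(0.0296), np.float64(0.0001)], -0.82]
   [[np.float64(-0.0119), np.float64(0.0294), np.float64(0.0001)], -0.82]
   [[np.float64(-0.0123), np.float64(0.0293), np.float64(0.0001)], -0.82]
   [[np.float64(-0.0127), np.float64(0.0291), np.float64(0.0001)], -0.82]
   [[np.float64(-0.0131), np.float64(0.0289), np.float64(0.0001)], -0.82]
```

{"fn": "apply_moves", "kwargs": {
  "moves": [
    [[-0.01,0.03,0],-0.8],
    [[-0.0105,0.03,0],-0.8],
    [[-0.011,0.03,0],-0.8],
    [[-0.0115,0.0295,0],-0.8],
    [[-0.012,0.0295,0],-0.8]
  ]
}}

```text
time_s: 20.02
tcp_pos: [0.5976, -0.0428, 0.1975]
ee_rot: [[0.931, 0.365, -0.004], [0.365, -0.931, -0.0], [-0.004, -0.001, -1.0]]
wrist_force: [0.5, -0.9, -0.1]
gripper_width: 0.999
gripper_force: 0.0
```

{"fn": "apply_moves", "kwargs": {
  "moves": [
    [[-0.0125,0.029,0],-0.8],
    [[-0.0125,0.029,0],-0.8],
    [[-0.013,0.029,0],-0.9],
    [[0,0,0],0],
    [[0,0,0],0]
  ]
}}

```text
time_s: 20.43
tcp_pos: [0.5953, -0.1379, 0.1974]
ee_rot: [[0.916, 0.401, -0.004], [0.401, -0.916, 0.0], [-0.003, -0.002, -1.0]]
wrist_force: [-0.9, 0.0, 0.1]
gripper_width: 1.007
gripper_force: 0.0
```

Run:
```python
import plan
p,y=plan.state(); plan.show(p,y,[((.597,-.1363,.20),23.9,.036)])
from fit import *
E0=np.zeros((384,512),bool);V=[]
T,S=cap("top"),cap("side"); c=[.6015,.118]
for q in(T,S):
    g=mask(q,"vertebra",proj(q,c+[.075])); m=mask(q,"storage_stand",proj(q,c+[.03])); print(g is None,m is None)
    if g is not None: V.append((q,g,(m&~g) if m is not None else E0))
if V: print("vertebra",fit(V,"vertebra",(*c,.075,.3),len(V)>1))
ims=[]
for q in(S,T):
    u=proj(q,c+[.075]).astype(int); ims.append(cv2.resize(q["frame"][u[1]-40:u[1]+40,u[0]-40:u[0]+40],(400,400)))
cv2.imwrite("pics/e.png",np.hstack(ims))
```

```text
t 20.43 [ 0.5953 -0.1379  0.1974] yaw 23.66 w 87.6 mm F [-0.9  0.   0.1] grip 0.0 j [  2.  22.  -4.  -0. -65. 112.]
-> (0.597, -0.1363, 0.2) 23.9 1 rows
   [[np.float64(0.0022), np.float64(-0.0008), np.float64(-0.0026)], -0.24]
False False
False False
vertebra (array([0.60417818, 0.11885179, 0.30348877, 0.06925619]), np.float64(0.17510131344666235))
```

View pics/e.png

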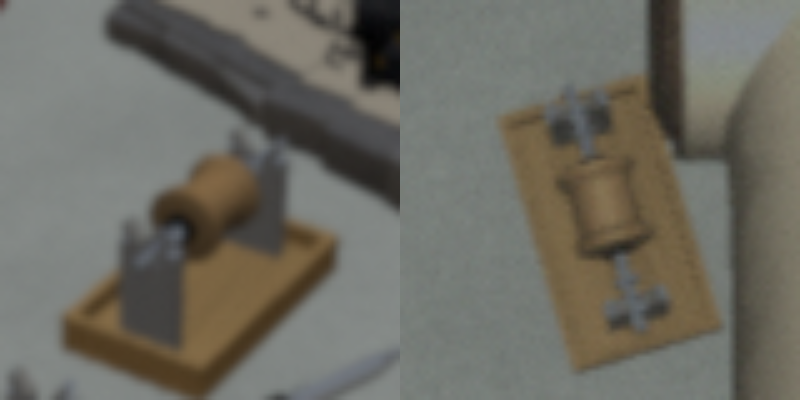

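The vertebra is seated level in both tray slots, about 3 mm off centre. Next I descend on the limb bone.

{"fn": "apply_moves", "kwargs": {
  "moves": [
    [[0.0015,-0.001,0.03],-0.3],
    [[0,0,0.03],0],
    [[0,0,0.03],0],
    [[0,0,0.03],0],
    [[0,0,0.021],0]
  ]
}}

```text
time_s: 21.15
tcp_pos: [0.5962, -0.1339, 0.0559]
ee_rot: [[0.912, 0.41, -0.003], [0.41, -0.912, 0.0], [-0.003, -0.002, -1.0]]
wrist_force: [0.8, -0.2, -0.1]
gripper_width: 0.999
gripper_force: 0.0
```

{"fn": "apply_moves", "kwargs": {
  "moves": [
    [[0,0,0],0],
    [[0,0,0],0],
    [[0,0,0],0],
    [[0,0,0],0],
    [[0,0,0],0]
  ],
  "hand": 0.01
}}

```text
time_s: 21.57
tcp_pos: [0.5988, -0.1348, 0.0606]
ee_rot: [[0.912, 0.41, 0.004], [0.41, -0.912, -0.0], [0.003, 0.002, -1.0]]
wrist_force: [-0.3, -0.8, 0.2]
gripper_width: 0.704
gripper_force: 0.0
```

{"fn": "apply_moves", "kwargs": {
  "moves": [
    [[0,0,0],0],
    [[0,0,0],0],
    [[0,0,0],0],
    [[0,0,0],0],
    [[0,0,0],0]
  ]
}}

```text
time_s: 21.98
tcp_pos: [0.5976, -0.1351, 0.0587]
ee_rot: [[0.912, 0.409, 0.0], [0.409, -0.912, -0.0], [0.0, 0.0, -1.0]]
wrist_force: [1.0, -2.1, 0.6]
gripper_width: 0.327
gripper_force: 0.7
```

{"fn": "apply_moves", "kwargs": {
  "moves": [
    [[0,0,0],0],
    [[0,0,0],0],
    [[0,0,0],0],
    [[0,0,0],0],
    [[0,0,0],0]
  ]
}}

```text
time_s: 22.4
tcp_pos: [0.5981, -0.1361, 0.0589]
ee_rot: [[0.912, 0.409, 0.001], [0.409, -0.912, -0.001], [0.001, 0.002, -1.0]]
wrist_force: [2.3, -4.8, -0.5]
gripper_width: 0.292
gripper_force: 30.0
```

{"fn": "apply_moves", "kwargs": {
  "moves": [
    [[0,0,-0.01],0],
    [[0,0,-0.02],0],
    [[0,0,-0.035],0],
    [[0,0,-0.035],0],
    [[0,0,-0.03],0]
  ]
}}

```text
time_s: 22.82
tcp_pos: [0.5972, -0.1347, 0.19]
ee_rot: [[0.912, 0.409, -0.0], [0.409, -0.912, 0.0], [-0.0, -0.0, -1.0]]
wrist_force: [1.4, 0.2, -1.4]
gripper_width: 0.289
gripper_force: 30.0
```

{"fn": "apply_moves", "kwargs": {
  "moves": [
    [[0,0,-0.01],0],
    [[0,0,0],0],
    [[0,0,0],0]
  ]
}}

```text
time_s: 23.07
tcp_pos: [0.5966, -0.1344, 0.1973]
ee_rot: [[0.913, 0.409, -0.002], [0.409, -0.913, 0.001], [-0.001, -0.002, -1.0]]
wrist_force: [-0.2, 0.1, -2.3]
gripper_width: 0.293
gripper_force: 30.0
```

Run:
```python
import plan
p,y=plan.state(); plan.show(p,y,[((.5515,-.3585,.20),-14.8,.034)])
```

```text
t 23.07 [ 0.5966 -0.1344  0.1973] yaw 24.13 w 25.5 mm F [-0.2  0.1 -2.3] grip 30.0 j [  2.  22.  -4.  -0. -65. 112.]
-> (0.5515, -0.3585, 0.2) -14.8 7 rows
   [[np.float64(-0.019), np.float64(0.0266), np.float64(-0.0004)], 5.56]
   [[np.float64(-0.0163), np.float64(0.0283), np.float64(-0.0004)], 5.56]
   [[np.float64(-0.0135), np.float64(0.0297), np.float64(-0.0004)], 5.56]
   [[np.float64(-0.0105), np.float64(0.0309), np.float64(-0.0004)], 5.56]
   [[np.float64(-0.0075), np.float64(0.0318), np.float64(-0.0004)], 5.56]
   [[np.float64(-0.0044), np.float64(0.0324), np.float64(-0.0004)], 5.56]
   [[np.float64(-0.0012), np.float64(0.0326), np.float64(-0.0004)], 5.56]
```

{"fn": "apply_moves", "kwargs": {
  "moves": [
    [[-0.01,0.013,0],2.8],
    [[-0.009,0.0135,0],2.8],
    [[-0.0085,0.014,0],2.8],
    [[-0.008,0.0145,0],2.8],
    [[-0.007,0.0145,0],2.8]
  ]
}}

```text
time_s: 23.48
tcp_pos: [0.5773, -0.2146, 0.1948]
ee_rot: [[0.985, 0.174, -0.007], [0.174, -0.985, 0.002], [-0.006, -0.003, -1.0]]
wrist_force: [0.6, 0.4, -1.0]
gripper_width: 0.287
gripper_force: 30.0
```

{"fn": "apply_moves", "kwargs": {
  "moves": [
    [[-0.0065,0.015,0],2.8],
    [[-0.0055,0.0155,0],2.8],
    [[-0.005,0.0155,0],2.8],
    [[-0.004,0.016,0],2.8],
    [[-0.0035,0.016,0],2.8]
  ]
}}

```text
time_s: 23.9
tcp_pos: [0.5592, -0.2944, 0.1947]
ee_rot: [[0.998, -0.07, -0.006], [-0.07, -0.998, 0.003], [-0.006, -0.002, -1.0]]
wrist_force: [-0.4, 0.1, -1.1]
gripper_width: 0.287
gripper_force: 30.0
```

{"fn": "apply_moves", "kwargs": {
  "moves": [
    [[-0.0025,0.016,0],2.8],
    [[-0.002,0.016,0],2.8],
    [[-0.001,0.0165,0],2.8],
    [[0,0.0165,0],2.6],
    [[0,0,0],0]
  ]
}}

```text
time_s: 24.32
tcp_pos: [0.5442, -0.3597, 0.1945]
ee_rot: [[0.965, -0.26, -0.006], [-0.26, -0.965, 0.003], [-0.007, -0.001, -1.0]]
wrist_force: [0.7, 0.4, -1.7]
gripper_width: 0.287
gripper_force: 30.0
```

{"fn": "apply_moves", "kwargs": {
  "moves": [
    [[0,0,0],0],
    [[0,0,0],0]
  ]
}}

```text
time_s: 24.48
tcp_pos: [0.5456, -0.3573, 0.1961]
ee_rot: [[0.967, -0.256, -0.004], [-0.256, -0.967, 0.002], [-0.004, -0.001, -1.0]]
wrist_force: [-0.6, 0.3, -1.8]
gripper_width: 0.29
gripper_force: 30.0
```

```bash
python3 chk.py limb_bone .5515 -.3585 .2 -14.8
```

```text
t 24.48 [ 0.5456 -0.3573  0.1961] yaw -14.82 w 25.2 mm F [-0.6  0.3 -1.8] grip 30.0 j [-19.  26.   3.  -0. -67.  94.]
-> (0.5515, -0.3585, 0.2) -14.8 1 rows
   [[np.float64(0.006), np.float64(-0.0004), np.float64(-0.0039)], -0.02]
no top
side fit along -0.0014 across -0.0001 yaw -14.2 loss 0.46
```

{"fn": "apply_moves", "kwargs": {
  "moves": [
    [[0.006,0,0.02],0],
    [[0,0,0.035],0],
    [[0,0,0.035],0],
    [[0,0,0.02],0],
    [[0,0,0.01],0]
  ]
}}

```text
time_s: 25.1
tcp_pos: [0.5502, -0.3581, 0.0747]
ee_rot: [[0.967, -0.256, -0.006], [-0.256, -0.967, 0.003], [-0.007, -0.001, -1.0]]
wrist_force: [0.0, -0.3, -1.4]
gripper_width: 0.285
gripper_force: 30.0
```

{"fn": "apply_moves", "kwargs": {
  "moves": [
    [[0,0,0.006],0],
    [[0,0,0.004],0],
    [[0,0,0],0],
    [[0,0,0],0]
  ]
}}

```text
time_s: 25.43
tcp_pos: [0.5532, -0.36, 0.0702]
ee_rot: [[0.967, -0.256, 0.003], [-0.256, -0.967, -0.001], [0.003, 0.001, -1.0]]
wrist_force: [1.6, -0.3, -1.8]
gripper_width: 0.287
gripper_force: 30.0
```

Run:
```python
import plan; from h import *
p,y=plan.state(); S=cap("side"); u=proj(S,[.551,-.358,.08]).astype(int)
cv2.imwrite("pics/f.png",cv2.resize(S["frame"][u[1]-60:u[1]+60,u[0]-75:u[0]+75],(600,480)))
```

```text
t 25.43 [ 0.5532 -0.36    0.0702] yaw -14.82 w 25.0 mm F [ 1.6 -0.3 -1.8] grip 30.0 j [-19.  33.  -5.   0. -52.  94.]
```

View pics/f.png

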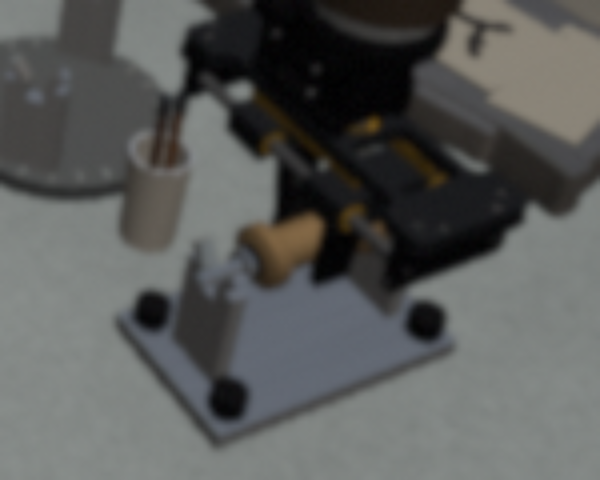

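The spindle sits in the near slot mouth at (220,280) with the collar inside the upright and the pot untouched at (155,190). I nudge it 1.5 mm across and lower it.

{"fn": "apply_moves", "kwargs": {
  "moves": [
    [[0,-0.0015,0],0],
    [[0,0,0.004],0],
    [[0,0,0.003],0],
    [[0,0,0],0],
    [[0,0,0],0]
  ]
}}

```text
time_s: 25.9
tcp_pos: [0.5523, -0.3581, 0.0612]
ee_rot: [[0.967, -0.256, -0.001], [-0.256, -0.967, 0.0], [-0.001, -0.0, -1.0]]
wrist_force: [-0.0, 0.1, -1.5]
gripper_width: 0.288
gripper_force: 30.0
```

{"fn": "apply_moves", "kwargs": {
  "moves": [
    [[0,0,0.003],0],
    [[0,0,0],0],
    [[0,0,0],0],
    [[0,0,0],0]
  ]
}}

```text
time_s: 26.23
tcp_pos: [0.553, -0.3584, 0.0589]
ee_rot: [[0.967, -0.256, 0.001], [-0.256, -0.967, -0.001], [0.001, 0.0, -1.0]]
wrist_force: [-0.4, 0.7, 1.1]
gripper_width: 0.291
gripper_force: 30.0
```

Seated (0.059 as at the grasp). I release, rise and head for the ammonite.

{"fn": "apply_moves", "kwargs": {
  "moves": [
    [[0,0,0.0005],0],
    [[0,0,0],0],
    [[0,0,0],0],
    [[0,0,0],0],
    [[0,0,0],0]
  ],
  "hand": 0.08
}}

```text
time_s: 26.65
tcp_pos: [0.5525, -0.3582, 0.0579]
ee_rot: [[0.967, -0.256, -0.0], [-0.256, -0.967, 0.0], [-0.0, -0.0, -1.0]]
wrist_force: [0.8, -0.3, 0.4]
gripper_width: 0.588
gripper_force: 0.0
```

{"fn": "apply_moves", "kwargs": {
  "moves": [
    [[0,0,0],0],
    [[0,0,0],0],
    [[0,0,0],0],
    [[0,0,-0.015],0],
    [[0,0,-0.035],0]
  ]
}}

```text
time_s: 27.07
tcp_pos: [0.5492, -0.3565, 0.1031]
ee_rot: [[0.966, -0.257, -0.011], [-0.257, -0.966, 0.005], [-0.012, -0.002, -1.0]]
wrist_force: [0.7, -0.9, -1.2]
gripper_width: 0.898
gripper_force: 0.0
```

{"fn": "apply_moves", "kwargs": {
  "moves": [
    [[0,0,-0.035],0],
    [[0,0,-0.035],0],
    [[0,0,-0.02],0],
    [[0,0,0],0],
    [[0,0,0],0]
  ]
}}

```text
time_s: 27.48
tcp_pos: [0.5531, -0.3583, 0.1997]
ee_rot: [[0.967, -0.256, 0.003], [-0.256, -0.967, -0.001], [0.004, -0.0, -1.0]]
wrist_force: [-0.4, 0.1, -0.5]
gripper_width: 0.917
gripper_force: 0.0
```

Run:
```python
import plan
p,y=plan.state(); plan.show(p,y,[((.5010,.3862,.20),22.5,.038)])
```

```text
t 27.48 [ 0.5531 -0.3583  0.1997] yaw -14.85 w 79.8 mm F [-0.4  0.1 -0.5] grip 0.0 j [-19.  26.   4.  -0. -67.  94.]
-> (0.501, 0.3862, 0.2) 22.5 20 rows
   [[np.float64(-0.0121), np.float64(-0.0353), np.float64(-0.0)], -1.87]
   [[np.float64(-0.0109), np.float64(-0.0357), np.float64(-0.0)], -1.87]
   [[np.float64(-0.0097), np.float64(-0.036), np.float64(-0.0)], -1.87]
   [[np.float64(-0.0086), np.float64(-0.0363), np.float64(-0.0)], -1.87]
   [[np.float64(-0.0074), np.float64(-0.0366), np.float64(-0.0)], -1.87]
   [[np.float64(-0.0062), np.float64(-0.0368), np.float64(-0.0)], -1.87]
   [[np.float64(-0.005), np.float64(-0.037), np.float64(-0.0)], -1.87]
   [[np.float64(-0.0038), np.float64(-0.0371), np.float64(-0.0)], -1.87]
   [[np.float64(-0.0025), np.float64(-0.0372), np.float64(-0.0)], -1.87]
   [[np.float64(-0.0013), np.float64(-0.0373), np.float64(-0.0)], -1.87]
   [[np.float64(-0.0001), np.float64(-0.0373), np.float64(-0.0)], -1.87]
   [[np.float64(0.0011), np.float64(-0.0373), np.float64(-0.0)], -1.87]
   [[np.float64(0.0023), np.float64(-0.0372), np.float64(-0.0)], -1.87]
   [[np.float64(0.0035), np.float64(-0.0371), np.float64(-0.0)], -1.87]
   [[np.float64(0.0047), np.float64(-0.037), np.float64(-0.0)], -1.87]
   [[np.float64(0.0059), np.float64(-0.0368), np.float64(-0.0)], -1.87]
   [[np.float64(0.0071), np.float64(-0.0366), np.float64(-0.0)], -1.87]
   [[np.float64(0.0083), np.float64(-0.0364), np.float64(-0.0)], -1.87]
   [[np.float64(0.0095), np.float64(-0.0361), np.float64(-0.0)], -1.87]
   [[np.float64(0.0107), np.float64(-0.0358), np.float64(-0.0)], -1.87]
```

{"fn": "apply_moves", "kwargs": {
  "moves": [
    [[-0.012,-0.0355,0],-1.9],
    [[-0.011,-0.0355,0],-1.9],
    [[-0.0095,-0.036,0],-1.9],
    [[-0.0085,-0.0365,0],-1.9],
    [[-0.0075,-0.0365,0],-1.9]
  ],
  "hand": 0.087
}}

```text
time_s: 27.9
tcp_pos: [0.5379, -0.1704, 0.196]
ee_rot: [[0.996, -0.092, -0.004], [-0.092, -0.996, 0.001], [-0.004, -0.0, -1.0]]
wrist_force: [0.7, 0.3, 0.4]
gripper_width: 0.997
gripper_force: 0.0
```

{"fn": "apply_moves", "kwargs": {
  "moves": [
    [[-0.006,-0.037,0],-1.9],
    [[-0.005,-0.037,0],-1.9],
    [[-0.004,-0.037,0],-1.9],
    [[-0.0025,-0.037,0],-1.9],
    [[-0.0015,-0.0375,0],-1.9]
  ]
}}

```text
time_s: 28.32
tcp_pos: [0.5239, 0.0156, 0.1964]
ee_rot: [[0.997, 0.074, -0.003], [0.074, -0.997, -0.001], [-0.003, 0.0, -1.0]]
wrist_force: [-0.2, -0.7, 0.3]
gripper_width: 1.0
gripper_force: 0.0
```

{"fn": "apply_moves", "kwargs": {
  "moves": [
    [[0,-0.0375,0],-1.9],
    [[0.001,-0.0375,0],-1.9],
    [[0.0025,-0.037,0],-1.9],
    [[0.0035,-0.037,0],-1.9],
    [[0.005,-0.037,0],-1.9]
  ]
}}

```text
time_s: 28.73
tcp_pos: [0.5101, 0.2014, 0.1963]
ee_rot: [[0.971, 0.238, -0.003], [0.238, -0.971, -0.002], [-0.003, 0.001, -1.0]]
wrist_force: [0.5, -0.2, 0.8]
gripper_width: 0.998
gripper_force: 0.0
```

{"fn": "apply_moves", "kwargs": {
  "moves": [
    [[0.006,-0.037,0],-1.9],
    [[0.007,-0.0365,0],-1.8],
    [[0.0085,-0.0365,0],-1.8],
    [[0.0095,-0.036,0],-1.8],
    [[0.0105,-0.036,0],-1.8]
  ]
}}

```text
time_s: 29.15
tcp_pos: [0.4957, 0.3875, 0.1959]
ee_rot: [[0.922, 0.388, -0.003], [0.388, -0.922, -0.003], [-0.004, 0.002, -1.0]]
wrist_force: [0.9, 0.6, -0.8]
gripper_width: 0.999
gripper_force: 0.0
```

{"fn": "apply_moves", "kwargs": {
  "moves": [
    [[0,0,0],0],
    [[0,0,0],0],
    [[0,0,0],0]
  ]
}}

```text
time_s: 29.4
tcp_pos: [0.4962, 0.3857, 0.1962]
ee_rot: [[0.922, 0.387, -0.003], [0.387, -0.922, -0.003], [-0.004, 0.002, -1.0]]
wrist_force: [-0.4, -1.5, 0.0]
gripper_width: 1.0
gripper_force: 0.0
```

Run:
```python
import plan
p,y=plan.state(); plan.show(p,y,[((.5012,.3862,.20),22.5,.038)])
from fit import *
E0=np.zeros((384,512),bool);V=[];W=[]
T,S=cap("top"),cap("side")
for q in(T,S):
    c=[.551,-.359]; g=mask(q,"limb_bone",proj(q,c+[.075])); m=mask(q,"engraving_stand",proj(q,c+[.03])); print(g is None,m is None)
    if g is not None: V.append((q,g,(m&~g) if m is not None else E0))
    m=mask(q,"photo_stand",proj(q,[.596,-.136,.03])); b=mask(q,"brush_pot",proj(q,[.5635,-.243,.04]))
    if m is not None: W.append((q,m,b if b is not None else E0)); print(m.sum())
if V: print("bone",fit(V,"limb_bone",(.551,-.359,.075,-.26),len(V)>1))
for w in(W,W[:1],W[1:]): print("photo",fit(w,"photo_stand",(.5965,-.1365,0,.415)))
ims=[]
for q,c in((S,[.551,-.358]),(T,[.551,-.358])):
    u=proj(q,c+[.075]).astype(int); ims.append(cv2.resize(q["frame"][u[1]-45:u[1]+45,u[0]-45:u[0]+45],(400,400)))
cv2.imwrite("pics/g.png",np.hstack(ims))
```

```text
t 29.40 [0.4962 0.3857 0.1962] yaw 22.76 w 87.0 mm F [-0.4 -1.5  0. ] grip 0.0 j [ 53.  24.  -1.  -0. -66.  60.]
-> (0.5012, 0.3862, 0.2) 22.5 1 rows
   [[np.float64(0.0048), np.float64(0.0015), np.float64(-0.0038)], 0.26]
True False
1960
False False
2071
bone (array([ 0.55026674, -0.35998183, -0.28049628]), np.float64(0.06997765590087346))
photo (array([ 0.59645838, -0.13838078,  0.44221271]), np.float64(0.08675582635397272))
photo (array([ 0.59640145, -0.13799425,  0.46982208]), np.float64(0.025742949081960953))
photo (array([ 0.5958697 , -0.1407038 ,  0.45807621]), np.float64(0.051195727884838615))
```

View pics/g.png

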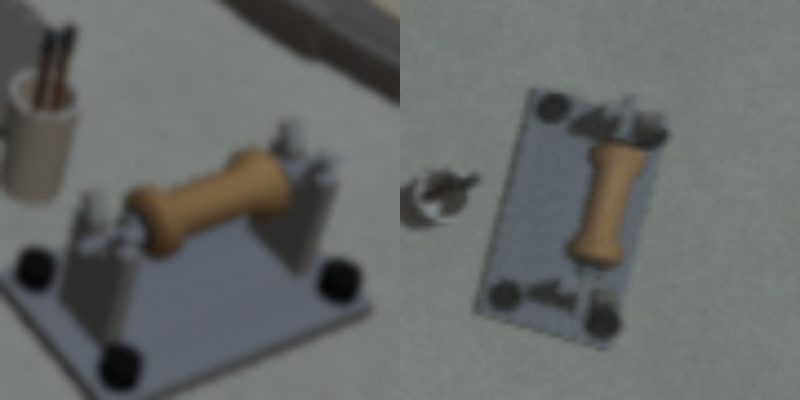

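The bone rests in both engraving slots (side 125,235 and 290,160) and the pot stands. Next, pick up the ammonite again.

{"fn": "apply_moves", "kwargs": {
  "moves": [
    [[0.0045,0.001,0.03],0.25],
    [[0,0,0.03],0],
    [[0,0,0.03],0],
    [[0,0,0.03],0],
    [[0,0,0.019],0]
  ]
}}

```text
time_s: 30.32
tcp_pos: [0.5003, 0.3859, 0.0559]
ee_rot: [[0.924, 0.382, -0.003], [0.382, -0.924, -0.003], [-0.004, 0.001, -1.0]]
wrist_force: [-0.4, -0.2, -0.1]
gripper_width: 1.001
gripper_force: 0.0
```

{"fn": "apply_moves", "kwargs": {
  "moves": [
    [[0,0,0],0],
    [[0,0,0],0],
    [[0,0,0],0],
    [[0,0,0],0],
    [[0,0,0],0]
  ],
  "hand": 0.03
}}

```text
time_s: 30.73
tcp_pos: [0.5023, 0.3882, 0.0611]
ee_rot: [[0.924, 0.383, 0.002], [0.383, -0.924, 0.003], [0.003, -0.002, -1.0]]
wrist_force: [0.6, 0.3, 0.7]
gripper_width: 0.706
gripper_force: 0.0
```

{"fn": "apply_moves", "kwargs": {
  "moves": [
    [[0,0,0],0],
    [[0,0,0],0],
    [[0,0,0],0],
    [[0,0,0],0],
    [[0,0,0],0]
  ]
}}

```text
time_s: 31.15
tcp_pos: [0.5028, 0.3863, 0.0608]
ee_rot: [[0.924, 0.383, 0.002], [0.383, -0.924, -0.0], [0.002, 0.001, -1.0]]
wrist_force: [2.9, -4.1, 2.5]
gripper_width: 0.63
gripper_force: 30.0
```

{"fn": "apply_moves", "kwargs": {
  "moves": [
    [[0,0,-0.01],0],
    [[0,0,-0.02],0],
    [[0,0,-0.035],0],
    [[0,0,-0.035],0],
    [[0,0,-0.03],0]
  ]
}}

```text
time_s: 31.57
tcp_pos: [0.5014, 0.3876, 0.1921]
ee_rot: [[0.924, 0.383, 0.001], [0.383, -0.924, 0.002], [0.002, -0.001, -1.0]]
wrist_force: [1.4, 1.0, -1.8]
gripper_width: 0.63
gripper_force: 30.0
```

{"fn": "apply_moves", "kwargs": {
  "moves": [
    [[0,0,-0.01],0],
    [[0,0,0],0],
    [[0,0,0],0]
  ]
}}

```text
time_s: 31.82
tcp_pos: [0.5006, 0.3871, 0.1987]
ee_rot: [[0.924, 0.382, -0.001], [0.382, -0.924, 0.001], [-0.001, -0.001, -1.0]]
wrist_force: [0.1, -0.1, -3.1]
gripper_width: 0.638
gripper_force: 30.0
```

Run:
```python
import plan
p,y=plan.state(); plan.show(p,y,[((.5972,-.137,.20),24.8,.034)])
```

```text
t 31.82 [0.5006 0.3871 0.1987] yaw 22.48 w 55.5 mm F [ 0.1 -0.1 -3.1] grip 30.0 j [ 52.  24.  -0.  -0. -66.  60.]
-> (0.5972, -0.137, 0.2) 24.8 16 rows
   [[np.float64(-0.0069), np.float64(0.0326), np.float64(-0.0001)], -0.15]
   [[np.float64(-0.007), np.float64(0.0326), np.float64(-0.0001)], -0.15]
   [[np.float64(-0.0071), np.float64(0.0325), np.float64(-0.0001)], -0.15]
   [[np.float64(-0.0072), np.float64(0.0325), np.float64(-0.0001)], -0.15]
   [[np.float64(-0.0073), np.float64(0.0325), np.float64(-0.0001)], -0.15]
   [[np.float64(-0.0074), np.float64(0.0325), np.float64(-0.0001)], -0.15]
   [[np.float64(-0.0074), np.float64(0.0325), np.float64(-0.0001)], -0.15]
   [[np.float64(-0.0075), np.float64(0.0324), np.float64(-0.0001)], -0.15]
   [[np.float64(-0.0076), np.float64(0.0324), np.float64(-0.0001)], -0.15]
   [[np.float64(-0.0077), np.float64(0.0324), np.float64(-0.0001)], -0.15]
   [[np.float64(-0.0078), np.float64(0.0324), np.float64(-0.0001)], -0.15]
   [[np.float64(-0.0079), np.float64(0.0324), np.float64(-0.0001)], -0.15]
   [[np.float64(-0.0079), np.float64(0.0323), np.float64(-0.0001)], -0.15]
   [[np.float64(-0.008), np.float64(0.0323), np.float64(-0.0001)], -0.15]
   [[np.float64(-0.0081), np.float64(0.0323), np.float64(-0.0001)], -0.15]
   [[np.float64(-0.0082), np.float64(0.0323), np.float64(-0.0001)], -0.15]
```

{"fn": "apply_moves", "kwargs": {
  "moves": [
    [[-0.0035,0.016,0],0],
    [[-0.007,0.0325,0],-0.15],
    [[-0.007,0.0325,0],-0.15],
    [[-0.007,0.0325,0],-0.15],
    [[-0.007,0.0325,0],-0.15]
  ]
}}

```text
time_s: 32.23
tcp_pos: [0.5273, 0.2377, 0.1962]
ee_rot: [[0.92, 0.393, -0.005], [0.393, -0.92, -0.003], [-0.006, 0.001, -1.0]]
wrist_force: [0.2, -0.7, -1.7]
gripper_width: 0.635
gripper_force: 30.0
```

{"fn": "apply_moves", "kwargs": {
  "moves": [
    [[-0.0075,0.0325,0],-0.15],
    [[-0.0075,0.0325,0],-0.15],
    [[-0.0075,0.0325,0],-0.15],
    [[-0.0075,0.0325,0],-0.15],
    [[-0.0075,0.0325,0],-0.15]
  ]
}}

```text
time_s: 32.65
tcp_pos: [0.5572, 0.0739, 0.1964]
ee_rot: [[0.915, 0.404, -0.005], [0.404, -0.915, -0.002], [-0.005, -0.001, -1.0]]
wrist_force: [0.9, 0.3, -2.0]
gripper_width: 0.631
gripper_force: 30.0
```

{"fn": "apply_moves", "kwargs": {
  "moves": [
    [[-0.008,0.0325,0],-0.15],
    [[-0.008,0.0325,0],-0.15],
    [[-0.008,0.0325,0],-0.15],
    [[-0.008,0.0325,0],-0.15],
    [[-0.008,0.0325,0],-0.15]
  ]
}}

```text
time_s: 33.07
tcp_pos: [0.5871, -0.0903, 0.1962]
ee_rot: [[0.909, 0.416, -0.006], [0.416, -0.909, 0.0], [-0.005, -0.002, -1.0]]
wrist_force: [0.5, 0.2, -2.4]
gripper_width: 0.636
gripper_force: 30.0
```

{"fn": "apply_moves", "kwargs": {
  "moves": [
    [[-0.008,0.032,0],-0.15],
    [[-0.004,0.016,0],0],
    [[0,0,0],0],
    [[0,0,0],0],
    [[0,0,0],0]
  ]
}}

```text
time_s: 33.48
tcp_pos: [0.5968, -0.1366, 0.1972]
ee_rot: [[0.908, 0.418, -0.004], [0.418, -0.908, 0.001], [-0.003, -0.002, -1.0]]
wrist_force: [-0.5, 0.5, -3.0]
gripper_width: 0.635
gripper_force: 30.0
```

```bash
python3 chk.py ammonite .5972 -.137 .2 24.8
```

```text
t 33.48 [ 0.5968 -0.1366  0.1972] yaw 24.73 w 55.2 mm F [-0.5  0.5 -3. ] grip 30.0 j [  2.  22.  -3.  -0. -65. 113.]
-> (0.5972, -0.137, 0.2) 24.8 1 rows
   [[np.float64(0.0002), np.float64(0.0005), np.float64(-0.0028)], -0.07]
side fit along -0.0053 across -0.0006 yaw 26.0 loss 0.16
```

{"fn": "apply_moves", "kwargs": {
  "moves": [
    [[0,0,0.02],0],
    [[0,0,0.035],0],
    [[0,0,0.035],0],
    [[0,0,0.02],0],
    [[0,0,0.01],0]
  ]
}}

```text
time_s: 34.1
tcp_pos: [0.5957, -0.1359, 0.0756]
ee_rot: [[0.908, 0.419, -0.006], [0.419, -0.908, 0.001], [-0.006, -0.003, -1.0]]
wrist_force: [-0.9, 0.2, -2.2]
gripper_width: 0.632
gripper_force: 30.0
```

{"fn": "apply_moves", "kwargs": {
  "moves": [
    [[0,0,0.006],0],
    [[0,0,0.003],0],
    [[0,0,0],0],
    [[0,0,0],0]
  ]
}}

```text
time_s: 34.43
tcp_pos: [0.5992, -0.1368, 0.0716]
ee_rot: [[0.908, 0.419, 0.003], [0.419, -0.908, -0.0], [0.003, 0.002, -1.0]]
wrist_force: [0.8, -0.4, -1.6]
gripper_width: 0.63
gripper_force: 30.0
```

Run:
```python
import plan; from h import *
p,y=plan.state(); S=cap("side"); u=proj(S,[.597,-.137,.07]).astype(int)
cv2.imwrite("pics/i.png",cv2.resize(S["frame"][u[1]-40:u[1]+40,u[0]-50:u[0]+50],(600,480)))
```

```text
t 34.43 [ 0.5992 -0.1368  0.0716] yaw 24.79 w 54.8 mm F [ 0.8 -0.4 -1.6] grip 30.0 j [  2.  29. -12.   0. -49. 113.]
```

View pics/i.png

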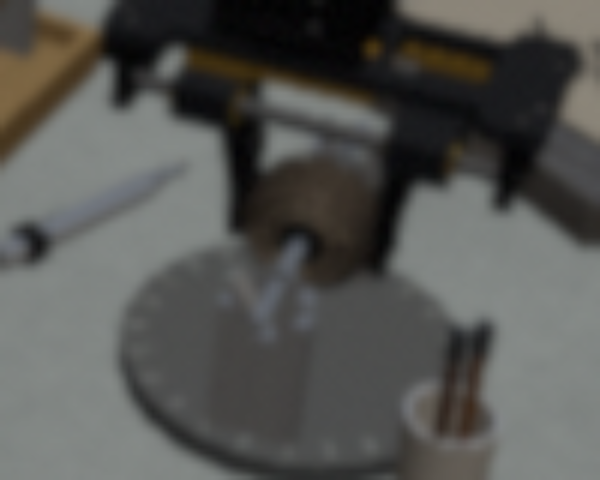

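The spindle end lies over the near upright's slot (265,300), force-free. I lower it about 10 mm.

{"fn": "apply_moves", "kwargs": {
  "moves": [
    [[0,0,0.004],0],
    [[0,0,0.003],0],
    [[0,0,0],0],
    [[0,0,0],0]
  ]
}}

```text
time_s: 34.82
tcp_pos: [0.5979, -0.1369, 0.063]
ee_rot: [[0.908, 0.419, -0.0], [0.419, -0.908, -0.0], [-0.0, -0.0, -1.0]]
wrist_force: [1.1, 0.5, -1.7]
gripper_width: 0.631
gripper_force: 30.0
```

{"fn": "apply_moves", "kwargs": {
  "moves": [
    [[0,0,0.002],0],
    [[0,0,0.001],0],
    [[0,0,0],0],
    [[0,0,0],0]
  ]
}}

```text
time_s: 35.15
tcp_pos: [0.5984, -0.1369, 0.0608]
ee_rot: [[0.908, 0.419, 0.001], [0.419, -0.908, -0.0], [0.001, 0.001, -1.0]]
wrist_force: [-1.9, 0.1, 2.6]
gripper_width: 0.631
gripper_force: 30.0
```

Seated at 0.0608, as expected; release, rise and move clear.

{"fn": "apply_moves", "kwargs": {
  "moves": [
    [[0,0,0.0005],0],
    [[0,0,0],0],
    [[0,0,0],0],
    [[0,0,0],0],
    [[0,0,0],0]
  ],
  "hand": 0.087
}}

```text
time_s: 35.57
tcp_pos: [0.598, -0.1369, 0.0593]
ee_rot: [[0.908, 0.419, -0.0], [0.419, -0.908, -0.0], [-0.0, -0.0, -1.0]]
wrist_force: [-0.0, -0.3, -0.1]
gripper_width: 0.929
gripper_force: 0.0
```

{"fn": "apply_moves", "kwargs": {
  "moves": [
    [[0,0,0],0],
    [[0,0,-0.015],0],
    [[0,0,-0.035],0],
    [[0,0,-0.035],0],
    [[0,0,-0.035],0]
  ]
}}

```text
time_s: 35.98
tcp_pos: [0.5977, -0.1369, 0.1805]
ee_rot: [[0.908, 0.419, -0.001], [0.419, -0.908, -0.0], [-0.001, -0.0, -1.0]]
wrist_force: [0.5, 0.1, 0.0]
gripper_width: 0.998
gripper_force: 0.0
```

{"fn": "apply_moves", "kwargs": {
  "moves": [
    [[0,0,-0.035],0],
    [[-0.01,-0.035,-0.01],0],
    [[-0.01,-0.035,0],0],
    [[-0.01,-0.035,0],0],
    [[-0.01,-0.035,0],0]
  ]
}}

```text
time_s: 36.4
tcp_pos: [0.5019, -0.0257, 0.2247]
ee_rot: [[0.909, 0.418, 0.001], [0.418, -0.909, 0.0], [0.001, -0.0, -1.0]]
wrist_force: [0.5, 0.7, 0.3]
gripper_width: 1.001
gripper_force: 0.0
```

{"fn": "apply_moves", "kwargs": {
  "moves": [
    [[-0.01,-0.035,0],0],
    [[-0.01,-0.035,0],0],
    [[-0.01,-0.035,0],0],
    [[-0.01,-0.035,0],0],
    [[-0.01,-0.035,0],0]
  ]
}}

```text
time_s: 36.82
tcp_pos: [0.3831, 0.1123, 0.2247]
ee_rot: [[0.908, 0.418, 0.001], [0.418, -0.908, 0.001], [0.001, -0.0, -1.0]]
wrist_force: [0.7, 1.4, 0.6]
gripper_width: 0.997
gripper_force: 0.0
```

{"fn": "apply_moves", "kwargs": {
  "moves": [
    [[-0.01,-0.035,0],0],
    [[-0.01,-0.035,0],0],
    [[0,0,0],0],
    [[0,0,0],0],
    [[0,0,0],0]
  ]
}}

```text
time_s: 37.23
tcp_pos: [0.3369, 0.1667, 0.2247]
ee_rot: [[0.908, 0.42, 0.0], [0.42, -0.908, 0.0], [0.0, -0.0, -1.0]]
wrist_force: [-0.4, 0.1, 0.4]
gripper_width: 1.001
gripper_force: 0.0
```

Run:
```python
import plan
plan.state()
from fit import *
E0=np.zeros((384,512),bool)
T,S=cap("top"),cap("side"); ims=[[],[]]
for f,n,c,a in(("ammonite","photo_stand",[.597,-.137],.435),("vertebra","storage_stand",[.602,.118],.3),("limb_bone","engraving_stand",[.551,-.359],-.26)):
    V=[]
    for i,q in enumerate((T,S)):
        g=mask(q,f,proj(q,c+[.075])); m=mask(q,n,proj(q,c+[.03]))
        if g is not None: V.append((q,g,(m&~g) if m is not None else E0))
        u=proj(q,c+[.075]).astype(int); k=30 if i==0 else 42; ims[i].append(cv2.resize(q["frame"][u[1]-k:u[1]+k,u[0]-k:u[0]+k],(266,266)))
    if V: print(f,len(V),*fit(V,f,(*c,.075,a),len(V)>1))
for t in("glue_bottle","brush_pot"):
    a=models.place_of(T,t);b=models.place_of(S,t)
    if a and b: print(t,tri(T,np.array(a[0]["at"])*[512,384],S,np.array(b[0]["at"])*[512,384]).round(3))
cv2.imwrite("pics/z.png",np.vstack([np.hstack(r_) for r_ in ims]))
```

```text
t 37.23 [0.3369 0.1667 0.2247] yaw 24.81 w 87.1 mm F [-0.4  0.1  0.4] grip 0.0 j [ 51.  -4. -31.   0. -63.  63.]
ammonite 2 [ 0.59512876 -0.13810955  0.41379483  0.07130514] 0.20325227689440617
vertebra 2 [0.60390159 0.12033116 0.33003397 0.06465775] 0.3680511728365572
limb_bone 2 [ 0.55203989 -0.35863233 -0.28090605  0.07184968] 0.23438022508504852
glue_bottle [ 0.394 -0.109  0.277]
brush_pot [ 0.561 -0.247 -0.006]
```

View pics/z.png

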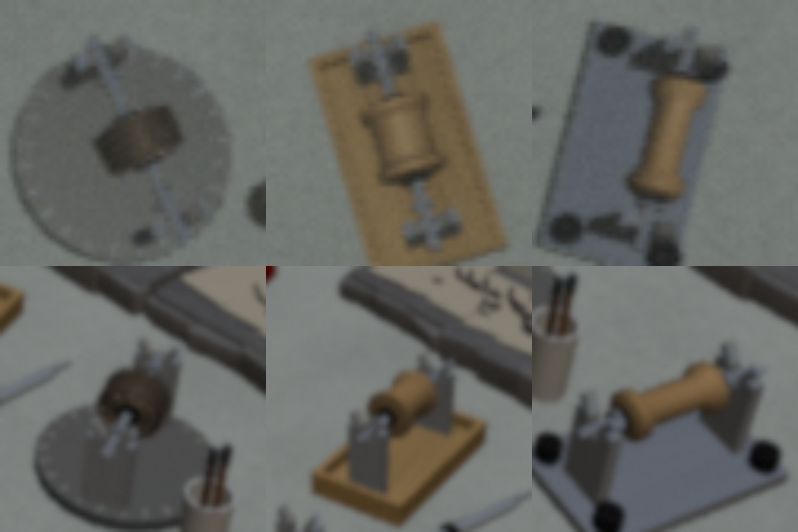

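All three fossils lie in both slots of the right stands, at the same heights as the original seated ones, and the pot stands where it was. The glue bottle estimate is a false detection (my hand or arm is near it in the picture); it was never approached. Handing in.

```bash
python3 -c "
from station import r
print(r.finish_job())"
```

```text
the job is handed in; nothing more can be done
None
```

I handed the job in at about 37 s. In the final camera views the ammonite sits in the photo stand, the vertebra in the storage stand and the limb bone in the engraving stand, each with both spindle ends in the slots. The brush pot is where it was; the glue bottle was not approached, but its final position was not confirmed. The hand-in returned no verdict.

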